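# Lengthen the bench rest and fit its board

### The arm

A 7-joint arm with a two-finger parallel gripper is mounted at the origin on a cart in front of the work surface, level with it; the furniture and walls round the work are solid. World frame = base frame: x ahead of the robot, y to its left, z up, the work surface at z = 0. Lengths are in m, angles in degrees, forces in N, time in s.
With the tool pointing down it reaches from about 0.425 to 1.025 m from the base axis. Payload 9.4 kg.
Tool frame: the origin (TCP) lies midway between the tips of the shut fingers; the grasp point (between the pads) lies 19 mm behind it; z points along the fingers, y is the direction in which the jaws open and shut (so a half turn about z gives the same grasp; the last joint's range is limited). The gripper opens to 93 mm and grips with 3 to 60 N. Pads are 15 mm wide; open, the fingers measure 128 mm over their backs; the gripper's body (75 mm by 188 mm) begins 65 mm behind the grasp point.
Start: joints at [60.12, 34.337, -0.143, 91.639, 0.103, 54.024, -4.572], TCP at [0.312, -0.654, 0.184] pointing down, gripper open.
Joint ranges: [-147.43, 147.43], [-19.82, 112.94], [-74.19, 73.91], [6.32, 146.72], [-59.91, 239.91], [6.04, 106.73], [-150.56, 150.56]. Speed limits (degrees/s): [127.2, 127.2, 172.46, 172.46, 180, 180, 180].

### API

Orientations are given as a 3x3 rotation matrix whose columns are the frame's x, y, z axes.
In Python, from rig import r, cams gives the robot as it stands. The module is installed in compiled form; this text tells all that it offers.
- The arm moves only by the tool drive_tool, never from a script. Its arguments are lists of equal length, an entry for each row: "translation": the shift along the tool's x, y, z in cm, a list of three; "rot": the turn, a rotation vector about the tool's x, y, z in rad, a list of three; "claw": the finger opening in cm, from 0 to 9.3. A call has 1 to 12 rows; each row is the pose to reach, as a shift and turn from the pose commanded when the call began, along the tool's axes at that moment; what a row does not reach only later rows make up. A row lasts 1/8 s, in which the tool goes at most 62.5 mm and 10.7 degrees, less where a joint would pass 70% of its speed; a pose out of reach is approached as far as the arm can. A call with a gripper value outside its range is refused whole. The fingers move at their own pace and stop on an object; "newtons" is the grip in N (left out, the last holds). Time passes only in rows, so rows that repeat a pose let the fingers close. It gives the time, the measured TCP pose, the force and the opening at its end, in the units of the state.
- r.sense(): the state, without advancing time (a new reading comes with each control period).
- cams.get_image(name): name is "side" or "top"; returns the picture (420x560x3 uint8, blue, green, red); there is no depth.
- cams.calibration(name): a dict with "fx", "fy", "cx", "cy" (pixels), "position" and "orientation" of the camera in the world. Camera axes: x right, y down, z forward; pixel columns grow to the right and rows downward; lengths in m; the calibration is good to about 2 mm. A picture is of the moment at which its call begins. calibration takes no time and is no camera call.
- r.finish_job(): hands the job in, once; it reports no verdict.
The state is a dict: "time_s": time; "joint_positions": joint angles; "joint_vel": joint speeds; "effort": joint torques, N m; "tool_pos": TCP position; "orientation": TCP orientation; "contact_force": force on the tool from outside, world axes, zero at the start; "torque": the same for the moment, N m; "grip_width": finger opening in m.
Only numpy, scipy, OpenCV 4.12 (cv2) and the standard library are available. Lean on these libraries where they do the work, as an engineer would, in place of code of your own. Each camera call takes 0.05 s, during which the arm holds its last target.

### The job

Lengthen the bench rest by one hole: squeeze in its two spring buttons and slide the sleeve out, away from the head, until both buttons pop out through the next pair of holes. Then take the wooden board, angle its tongue into the groove of the head and lower the other end flat behind the lip, without letting it drop, so that the board lies level and in line on the rest. Leave the micrometer and the loose bearings where they lie.

Things in the scene. Friction and masses are not known exactly. Their poses are not given: they have to be found in the camera images.
- bench_rest: Extendable bench rest, screwed down. Grey head, 84 mm wide, 85 mm high, on a dark base plate (x -78 to 34 mm, 116 wide, 8 thick); a dark steel inner tube runs from it along +x and carries the aluminium sleeve. Origin on the bench under the front of the upper jaw, on the centre line; x along the tube, away from the head, z up. Measures of the rest are in this frame.
- sleeve (a joint): How far the sleeve is drawn out towards +x, m: 0 short (start), 0.040 next holes, 0.080 last. Square tube 30 mm wide, z 25 to 55, x 4 to 144 mm at joint 0; three 13.5 mm holes in each upright side, 40 mm apart (x 95, 55, 15 at joint 0). Buttons out: locked, 0.75 mm play either way. Both pressed flush: slides with 5 to 15 N, the domed buttons slipping under its 1.5 mm wall.
- button_left (a joint): Spring button on the rest's +y side, m pressed in: 0 out, 0.006 flush with the sleeve's outside, 0.0075 hidden under its wall. Spring 0.8 N when out, 2 N when flush. Domed steel pin, 12 mm across, 6 mm proud of the sleeve; carried by the inner tube, so it does not travel with the sleeve.
- button_right (a joint): The same button on the rest's -y side.
- button_pair (a point): Point on the tube's axis midway between the buttons, fixed to the rest: x 95, y 0, z 40 mm; the tips are 21 mm to either side along y. Axes as the rest. Gripping the sleeve's sides here with some 20 to 40 N presses both buttons and holds the sleeve, which can then be drawn out with the grip while the buttons stay behind.
- groove (a point): Middle of the groove's inner end, on its floor: x -14, y 0, z 61 mm. Axes as the rest. The groove opens towards +x, is 84 mm long (y), 12 mm high (z 61 to 73) and 14 mm deep under the upper jaw (top z 85); its floor runs on as a shelf to x = 15 mm, 15 mm beyond the upper jaw.
- ledge (a point): On the sleeve's end bracket, middle of the corner between ledge and lip: x = 142 mm + joint sleeve, z 61. Axes as the rest. The ledge is 84 mm wide (y) and reaches 12 mm back towards the head; the lip is 8 mm thick, 12 mm above the ledge. With the sleeve at 0.040 the lip is 196 mm from the groove's inner end.
- board: Loose plywood board, two steel strips on top, 191 (x) x 60 (y) x 15 mm (z), 0.11 to 0.22 kg, flat on the bench. Origin: centre of the underside. Its -x end is cut back from above to a full-width tongue 16 mm long, 7 thick. It enters the groove only with the far end 4 to 18 degrees up. Fitted: underside at z 61 mm, its x along the rest's x, 5 mm end play.
- tongue (a point): Middle of the tongue's lower front edge, at x = -95.5, y = 0, z = 0 mm of the board. Axes as the board.
- far_edge (a point): Middle of the lower edge of the board's other end, at x = +95.5, y = 0, z = 0 mm of the board. Axes as the board.
- micrometer: Green outside micrometer, 61 x 130 x 16 mm, lying on the bench; a bystander. Origin under its centre.
- race_b_01: Loose steel bearing, 29 mm across, 10 mm high; a bystander. Origin under its centre.
- race_b_02: A second such bearing, a bystander.
- race_b_03: A third such bearing, a bystander.

How it is judged (in metres and radians):
On the way, in this order (a step that is already met when the one before it is completed fails the run):
1. the sleeve is drawn out to the next pair of holes and both buttons have popped out (value of joint sleeve between 0.0375 and 0.0425 m and value of joint each of button_left, button_right below 0.002 m), for 0.2 s.
2. the tongue is under the upper jaw, at least 4 mm deep, while the board's far end is still more than 8 mm above the groove's floor (x of tongue in the frame of groove between -0.003 and 0.01 m and z of tongue in the frame of groove between -0.003 and 0.008 m and x of far_edge in the frame of groove above 0.15 m and z of far_edge in the frame of groove above 0.008 m), for 0.1 s.
At the end, for the whole second after the job is handed in: Sleeve at the second holes (0.0375 to 0.0425 m), both buttons out (under 2 mm pressed); board at rest and level within 0.04 rad, tongue within 8 mm of the groove's inner end, far edge inside the lip, both ends down within 3 mm of groove floor and ledge and within 12 mm of the centre line (all of step 1 and x of tongue in the frame of groove between -0.002 and 0.008 m and y of tongue in the frame of groove between -0.012 and 0.012 m and z of tongue in the frame of groove between -0.003 and 0.003 m and x of far_edge in the frame of ledge below 0.002 m and y of far_edge in the frame of ledge between -0.012 and 0.012 m and z of far_edge in the frame of ledge between -0.003 and 0.003 m and angle between board's own z axis and vertical below 0.04 rad and linear speed of board below 0.02 m/s); the robot touches nothing.
It fails at once if the board falls (turns faster than 3.5 rad/s) with its tongue at the groove (distance between tongue and groove below 0.03 m and angular speed of board above 3.5 rad/s).
It fails at once if the micrometer is shifted by more than 25 mm (distance of micrometer from where it was at the start of the episode above 0.025 m).
It fails at once if a loose bearing is shifted by more than 25 mm (distance of any of race_b_01, race_b_02, race_b_03 from where it was at the start of the episode above 0.025 m).
It also fails if it takes over 58 s, if anything falls off the work surface, if the arm or the gripper's body presses on something with over 40 N, if the wrist force passes 120 N, or if a joint passes its speed limit or range.

## Working session

There is one attempt and no reset: what is moved stays moved. The work goes in short steps, Python scripts to look and compute and a tool call to move; the robot and the scene stay as the last step left them, time stands still between calls to the robot, and variables do not carry over. Pictures are saved under pics/ and viewed, and the job is handed in when it is done.

Besides the shell and the picture viewer there is one more tool, called after ">>>" as name(argument=value, ...) on one line, values as JSON. drive_tool: Moves the arm, as the interface text tells. Its arguments: {"type":"object","properties":{"translation":{"type":"array","items":{"type":"array","items":{"type":"number"}}},"rot":{"type":"array","items":{"type":"array","items":{"type":"number"}}},"claw":{"type":"array","items":{"type":"number"}},"newtons":{"type":"number"}},"required":["translation","rot","claw"]}

```bash
mkdir -p pics; ls; python3 - <<'E'
from rig import r,cams
import cv2
s=r.sense()
print({k:s[k] for k in('time_s','tool_pos','orientation','contact_force','grip_width')})
for n in('side','top'):
    cv2.imwrite(f'pics/{n}0.png',cams.get_image(n)); print(n,cams.calibration(n))
E
```

```text
pics
{'time_s': 0.0, 'tool_pos': array([ 0.31170458, -0.65398178,  0.18346821]), 'orientation': array([[ 9.02674055e-01,  4.30324236e-01, -7.75963801e-04],
       [ 4.30324916e-01, -9.02673094e-01,  1.32375977e-03],
       [-1.30795732e-04, -1.52884016e-03, -9.99998823e-01]]), 'contact_force': array([0.76795214, 0.27218282, 0.3193179 ]), 'grip_width': 0.09290633294025269}
side {'fx': 493.74739234960464, 'fy': 493.74739234960464, 'cx': 284.3444678815481, 'cy': 210.96400155138136, 'position': array([0.22527314, 1.05801413, 0.667618  ]), 'orientation': array([[-0.96153758, -0.12899773,  0.24249755],
       [-0.27459823,  0.43080021, -0.85965516],
       [ 0.00642557, -0.89318014, -0.44965314]])}
top {'fx': 534.1214503039539, 'fy': 534.1214503039539, 'cx': 282.2883434764508, 'cy': 202.82081738365753, 'position': array([ 0.43388586, -0.08346408,  1.26023429]), 'orientation': array([[ 0.01859646, -0.99269614,  0.11919961],
       [-0.999814  , -0.01785401,  0.00729359],
       [-0.00511212, -0.11931307, -0.99284352]])}
```

View pics/top0.png

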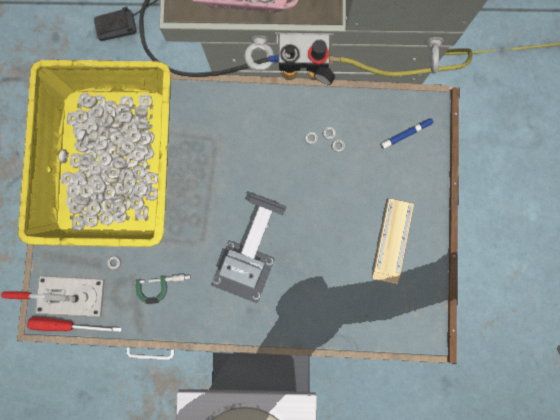

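View pics/side0.png

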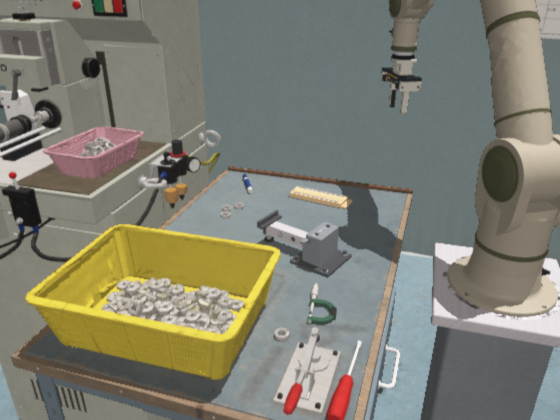

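```bash
cat > h.py <<'E'
import numpy as np,cv2
from rig import r,cams
def K(n): return cams.calibration(n)
def proj(n,P):
    c=K(n); p=np.array(c['orientation']).T@(np.asarray(P,float)-c['position'])
    return np.array([c['fx']*p[0]/p[2]+c['cx'],c['fy']*p[1]/p[2]+c['cy']])
def ray(n,u,v):
    c=K(n); d=np.array(c['orientation'])@np.array([(u-c['cx'])/c['fx'],(v-c['cy'])/c['fy'],1.]); return np.array(c['position']),d
def onz(n,u,v,z):
    o,d=ray(n,u,v); return o+d*(z-o[2])/d[2]
def crop(src,out,x0,y0,x1,y1,f):
    im=cv2.imread(src)[y0:y1,x0:x1]; cv2.imwrite(out,cv2.resize(im,None,fx=f,fy=f,interpolation=cv2.INTER_CUBIC))
E
python3 - <<'E'
from h import *
print(proj('top',r.sense()['tool_pos']),proj('side',r.sense()['tool_pos']))
crop('pics/top0.png','pics/a.png',205,185,305,305,5)
crop('pics/top0.png','pics/b.png',350,185,450,295,5)
crop('pics/side0.png','pics/c.png',240,170,370,280,6)
E
```

```text
[574.057731   335.00685993] [395.164088   119.64340288]
```

View pics/a.png

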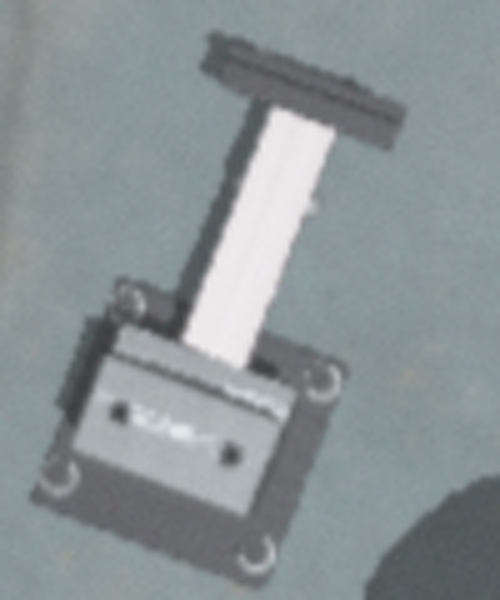

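View pics/b.png

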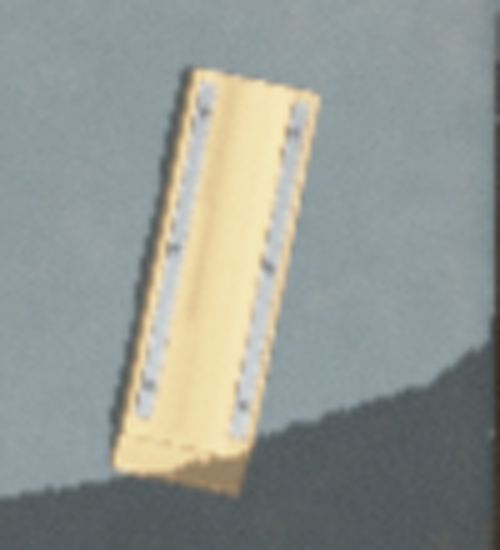

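View pics/c.png

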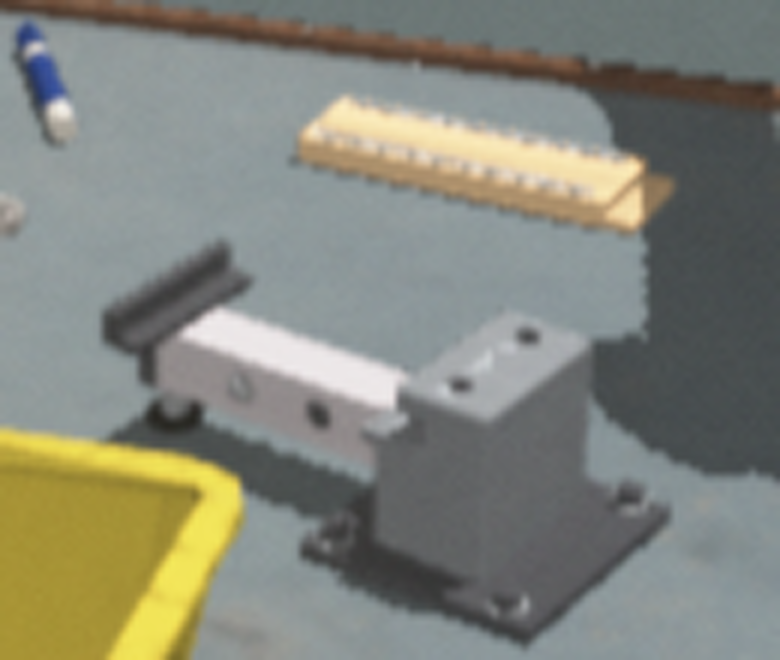

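```bash
cat > fit.py <<'E'
from h import *
from scipy.optimize import least_squares
def full(c,off,f): return (np.array(c)+.5)/f-.5+np.array(off)
def fit(obs,x0,pr=True):
    # obs: cam, pixel, local point
    def P(p,l):
        c,s=np.cos(p[2]),np.sin(p[2]); return np.array([p[0]+c*l[0]-s*l[1],p[1]+s*l[0]+c*l[1],l[2]])
    def res(p): return np.concatenate([proj(n,P(p,l))-px for n,px,l in obs])
    s=least_squares(res,x0,loss='soft_l1')
    if pr: print(s.x,np.degrees(s.x[2]));print(np.round(res(s.x).reshape(-1,2),1).tolist())
    return s.x
E
python3 - <<'E'
from fit import *
T=lambda c,l:('top',full(c,(205,185),5),np.array(l)/1e3)
S=lambda c,l:('side',full(c,(240,170),6),np.array(l)/1e3)
o=[T((107,352),(0,42,85)),T((283,417),(0,-42,85)),T((30,497),(-78,58,8)),T((262,585),(-78,-58,8)),T((350,365),(34,-58,8)),T((118,280),(34,58,8)),
T((212,33),(150,42,73)),T((408,105),(150,-42,73))]
t=fit(o,[.45,0,-.3])
o2=[S((530,640),(-78,58,8)),S((303,548),(34,58,8)),S((668,515),(-78,-58,8)),S((400,380),(0,42,85)),S((318,413),(55,15,40)),S((237,387),(95,21,40))]
fit(o2,t); fit(o+o2,t)
B=lambda c,l:('top',full(c,(350,185),5),np.array(l)/1e3)
b=[B((190,68),(95.5,30,15)),B((320,97),(95.5,-30,15)),B((113,470),(-95.5,30,7)),B((240,495),(-95.5,-30,7))]
b2=[S((345,97),(95.5,-30,15)),S((300,135),(95.5,30,15)),S((645,160),(-79.5,-30,15)),S((605,208),(-79.5,30,15))]
t=fit(b,[.5,-.35,-.2]);fit(b2,t);fit(b+b2,t)
E
```

```text
[ 0.44420959  0.00781631 -0.34141792] -19.56180603862829
[[-0.5, -0.3], [0.1, 0.3], [-0.0, 0.6], [0.2, 0.9], [-0.2, -0.7], [-0.1, -1.2], [3.5, 0.8], [-0.7, -0.5]]
[ 0.44203012  0.01038439 -0.36599718] -20.970093533922537
[[-0.2, -1.0], [-0.5, -1.2], [1.5, -0.7], [-1.0, 1.4], [0.5, 0.7], [0.1, 1.2]]
[ 0.4437549   0.00787172 -0.34398634] -19.708965448088584
[[-0.5, -0.2], [0.1, 0.5], [-0.1, 0.7], [0.1, 1.1], [-0.2, -0.4], [-0.1, -1.1], [3.6, 1.0], [-0.6, -0.2], [0.2, -1.8], [-0.7, -1.5], [0.8, -1.8], [-1.1, 0.9], [-0.1, 0.4], [-0.6, 1.0]]
[ 0.49911305 -0.33373973 -0.19105704] -10.946762267236865
[[0.4, 0.1], [-0.4, -0.4], [-0.1, -0.1], [-0.0, 0.4]]
[ 0.49965666 -0.3303064  -0.20413689] -11.696182034294074
[[0.2, -0.1], [-0.6, 0.3], [0.4, 0.2], [-0.1, -0.5]]
[ 0.49944139 -0.33342942 -0.19204847] -11.003566640689836
[[0.4, -0.1], [-0.5, -0.6], [-0.2, -0.2], [-0.2, 0.2], [0.3, -0.3], [-0.4, 0.1], [0.6, -0.4], [0.4, -1.0]]
```

```bash
python3 - <<'E'
from h import *
im=cv2.imread('pics/top0.png')
for nm,(x0,y0,x1,y1),z in (('sleeve',(235,200,285,262),.055),('board',(365,190,420,285),.015)):
    sub=im[y0:y1,x0:x1].astype(int)
    m=(sub.min(2)>195) if nm=='sleeve' else ((sub[:,:,2]-sub[:,:,0]>35)&(sub[:,:,2]>180))
    m=cv2.morphologyEx(m.astype(np.uint8),cv2.MORPH_CLOSE,np.ones((7,7)))
    c=max(cv2.findContours(m,cv2.RETR_EXTERNAL,cv2.CHAIN_APPROX_NONE)[0],key=cv2.contourArea)[:,0]
    W=np.array([onz('top',u+x0,v+y0,z)[:2] for u,v in c])
    (cx,cy),(a,b),th=cv2.minAreaRect((W*1000).astype(np.float32)); print(nm,cx,cy,a,b,th)
    mu=W.mean(0);U=np.linalg.svd(W-mu)[2][0];U*=np.sign(U[0]);print(np.degrees(np.arctan2(U[1],U[0])))
    # side lines: percentile bins
    n=np.array([-U[1],U[0]]);s=(W-mu)@U;t=(W-mu)@n
    for sg in(1,-1):
        k=(sg*t>0)&(abs(s)<.4*(s.max()-s.min()));p=np.polyfit(s[k],t[k],1);k2=k.copy();
        print(' edge',sg,np.degrees(np.arctan2(U[1],U[0])+np.arctan(p[0])),(mu+n*p[1]).round(4))
E
```

```text
sleeve 508.01190185546875 -16.240501403808594 30.671438217163086 121.67020416259766 70.06735229492188
-18.526042250675015
 edge 1 -19.99514438764681 [ 0.5128 -0.0028]
 edge -1 -20.046090829980432 [ 0.5039 -0.0292]
board 499.5616455078125 -333.8788757324219 60.26082229614258 192.1347198486328 78.20955657958984
-13.738426374519848
 edge 1 -11.392249822668777 [ 0.5095 -0.3067]
 edge -1 -11.447746067529595 [ 0.4959 -0.3625]
```

```bash
cat >> h.py <<'E'
from scipy.spatial.transform import Rotation as Ro
REST=np.array([.4437,.0077]);YAW=-20.0
def Rz(d): a=np.radians(d); return np.array([[np.cos(a),-np.sin(a),0],[np.sin(a),np.cos(a),0],[0,0,1]])
def rest(p): return np.r_[REST,0]+Rz(YAW)@np.asarray(p,float)
def down(yaw): return Rz(yaw)@np.diag([1,-1,-1.])
def delta(P,R):
    s=r.sense();R0=np.array(s['orientation']);
    print('t',s['time_s'],'cm',np.round(100*R0.T@(np.asarray(P)-s['tool_pos']),2),'rot',np.round(Ro.from_matrix(R0.T@R).as_rotvec(),4))
E
python3 - <<'E'
from h import *
p=rest((.095,0,.021));print(p)
delta([p[0],p[1],.18],down(YAW)); delta(p,down(YAW))
E
```

```text
[ 0.5329708  -0.02479191  0.021     ]
t 0.1 cm [ 47.05 -47.28   0.41] rot [-1.20e-03  7.00e-04  7.94e-01]
t 0.1 cm [ 47.05 -47.26  16.31] rot [-1.20e-03  7.00e-04  7.94e-01]
```

>>> drive_tool(translation=[[15.7,-15.8,0],[31.4,-31.5,0],[47.05,-47.28,0.4],[47.05,-47.28,0.4],[47.05,-47.28,0.4],[47.05,-47.28,0.4],[47.05,-47.28,0.4],[47.05,-47.28,0.4],[47.05,-47.28,0.4],[47.05,-47.28,0.4],[47.05,-47.28,0.4],[47.05,-47.28,0.4]], rot=[[0,0,0.1],[0,0,0.2],[-0.001,0.001,0.794],[-0.001,0.001,0.794],[-0.001,0.001,0.794],[-0.001,0.001,0.794],[-0.001,0.001,0.794],[-0.001,0.001,0.794],[-0.001,0.001,0.794],[-0.001,0.001,0.794],[-0.001,0.001,0.794],[-0.001,0.001,0.794]], claw=[9.3,9.3,9.3,9.3,9.3,9.3,9.3,9.3,9.3,9.3,9.3,9.3])

```text
time_s: 1.6
tool_pos: [0.534, -0.0213, 0.1799]
orientation: [[0.942, -0.336, 0.001], [-0.336, -0.942, 0.0], [0.001, -0.0, -1.0]]
contact_force: [-0.4, -1.2, 0.4]
grip_width: 0.0932
```

```bash
python3 - <<'E'
from h import *
p=rest((.095,0,.021))
print(r.sense()['tool_pos'],r.sense()['joint_positions']);delta(p,down(YAW))
E
```

```text
[ 0.53397023 -0.02130365  0.17985286] [ -10.71652547   21.77297321    9.36275198  117.35647645   -5.25670577
   41.21308162 -107.7083914 ]
t 1.6 cm [1.000e-02 3.700e-01 1.589e+01] rot [-0.0003 -0.0006  0.006 ]
```

>>> drive_tool(translation=[[0,0,6],[0,0,10],[0,0,10]], rot=[[0,0,0],[0,0,0],[0,0,0]], claw=[9.3,9.3,9.3])

```text
time_s: 1.98
tool_pos: [0.531, -0.0264, 0.0782]
orientation: [[0.939, -0.343, -0.005], [-0.343, -0.939, -0.002], [-0.004, 0.003, -1.0]]
contact_force: [1.1, -0.6, 0.2]
grip_width: 0.093
```

```bash
python3 - <<'E'
from h import *
p=rest((.095,0,.021))
print(r.sense()['tool_pos']);delta(p,down(YAW))
cv2.imwrite('pics/s1.png',cams.get_image('side'));cv2.imwrite('pics/t1.png',cams.get_image('top'))
crop('pics/s1.png','pics/s1c.png',220,130,360,280,5)
crop('pics/t1.png','pics/t1c.png',195,175,315,295,5)
E
```

```text
[ 0.53099244 -0.02643814  0.07816787]
t 1.975 cm [ 0.15 -0.24  5.72] rot [ 0.0032  0.0039 -0.0014]
```

View pics/s1c.png

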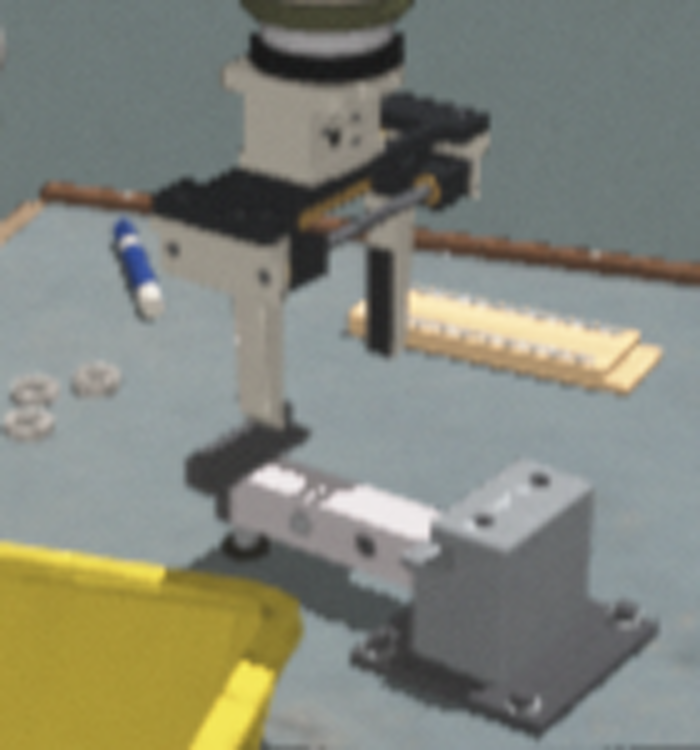

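View pics/t1c.png

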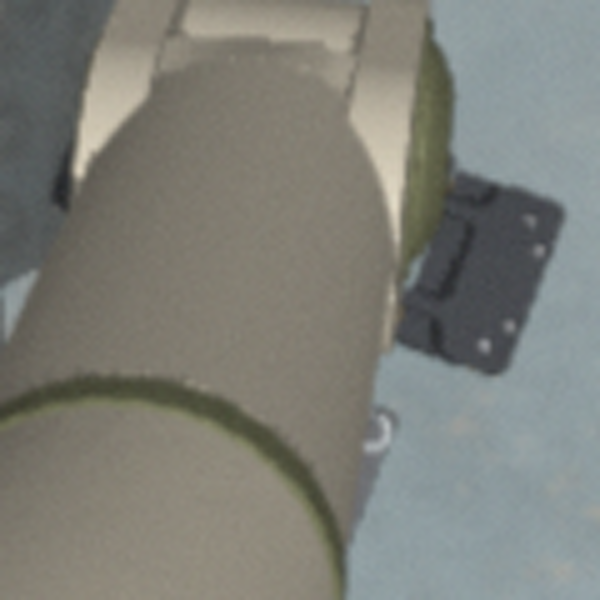

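>>> drive_tool(translation=[[0,0,3],[0,0,5.8],[0,0,5.8],[0,0,5.8]], rot=[[0,0,0],[0,0,0],[0,0,0],[0,0,0]], claw=[9.3,9.3,9.3,9.3])

```text
time_s: 2.58
tool_pos: [0.5344, -0.0257, 0.024]
orientation: [[0.939, -0.343, 0.003], [-0.343, -0.939, -0.001], [0.003, -0.0, -1.0]]
contact_force: [0.2, -0.0, 0.1]
grip_width: 0.0931
```

```bash
python3 - <<'E'
from h import *
p=rest((.095,0,.021))
print(r.sense()['tool_pos'],r.sense()['joint_vel'].round(2));delta(p,down(YAW))
E
```

```text
[ 0.53438203 -0.02566995  0.02402844] [-0.14 -0.25  0.04 -0.03 -0.22 -0.43 -0.02]
t 2.575 cm [-0.16 -0.03  0.3 ] rot [-0.0002 -0.0033 -0.0006]
```

>>> drive_tool(translation=[[-0.1,0,0.25],[-0.1,0,0.25],[-0.1,0,0.25],[-0.1,0,0.25],[-0.1,0,0.25],[-0.1,0,0.25],[-0.1,0,0.25],[-0.1,0,0.25],[-0.1,0,0.25],[-0.1,0,0.25]], rot=[[0,0,0],[0,0,0],[0,0,0],[0,0,0],[0,0,0],[0,0,0],[0,0,0],[0,0,0],[0,0,0],[0,0,0]], claw=[2.5,2.5,2.5,2.5,2.5,2.5,2.5,2.5,2.5,2.5], newtons=35)

```text
time_s: 3.82
tool_pos: [0.5328, -0.0242, 0.0198]
orientation: [[0.94, -0.341, 0.001], [-0.341, -0.94, -0.0], [0.001, -0.0, -1.0]]
contact_force: [0.5, 5.0, -1.5]
grip_width: 0.0288
```

```bash
python3 - <<'E'
from h import *
s=r.sense()
R=Rz(YAW).T; print('restframe',R@(s['tool_pos']-np.r_[REST,0]),'F',R@s['contact_force'],s['grip_width'],s['time_s'])
delta(rest((.095,0,.021)),down(YAW))
E
```

```text
restframe [0.09463032 0.0004826  0.01976755] F [-1.2328899   4.82790551 -1.54712039] 0.028769217100389183 3.825
t 3.825 cm [ 0.04  0.05 -0.12] rot [-0.0002 -0.0015  0.0007]
```

>>> drive_tool(translation=[[0.3,-0.03,0],[0.7,-0.03,0],[1.1,-0.03,0],[1.5,-0.03,0],[1.9,-0.03,0],[2.3,-0.03,0],[2.7,-0.03,0],[3.1,-0.03,0],[3.4,-0.03,0],[3.5,-0.03,0],[3.6,-0.03,0]], rot=[[0,0,0],[0,0,0],[0,0,0],[0,0,0],[0,0,0],[0,0,0],[0,0,0],[0,0,0],[0,0,0],[0,0,0],[0,0,0]], claw=[2.5,2.5,2.5,2.5,2.5,2.5,2.5,2.5,2.5,2.5,2.5])

```text
time_s: 5.2
tool_pos: [0.5479, -0.03, 0.0174]
orientation: [[0.941, -0.337, -0.032], [-0.337, -0.941, 0.007], [-0.032, 0.005, -0.999]]
contact_force: [-35.8, 23.6, 16.8]
grip_width: 0.0297
```

```bash
cat >> h.py <<'E'
def st():
    s=r.sense()
    R=Rz(YAW).T; print('restframe',(R@(s['tool_pos']-np.r_[REST,0])).round(4),'F',(R@s['contact_force']).round(1),s['grip_width'],s['time_s'])
E
python3 - <<'E'
from h import *
st()
cv2.imwrite('pics/s2.png',cams.get_image('side'))
crop('pics/s2.png','pics/s2c.png',220,130,360,280,5)
E
```

```text
restframe [0.1109 0.0002 0.0174] F [-41.7   9.9  16.8] 0.029653594170204675 5.2
```

View pics/s2c.png

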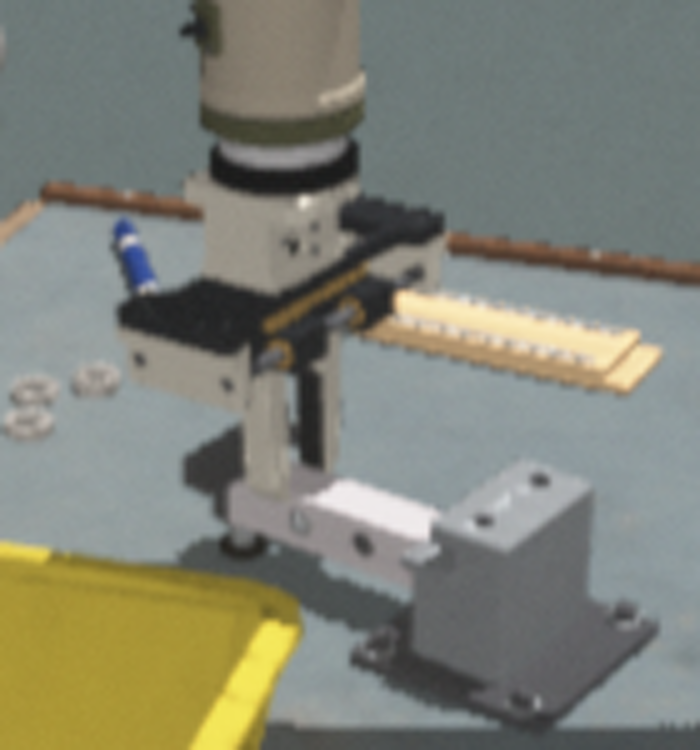

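>>> drive_tool(translation=[[-1.0,0,0],[-1.8,0,0],[-1.9,0,0],[-1.9,0,0],[-1.9,0,0],[-1.9,0,0],[-1.9,0,0]], rot=[[0,0,0],[0,0,0],[0,0,0],[0,0,0],[0,0,0],[0,0,0],[0,0,0]], claw=[2.5,2.5,2.5,9.3,9.3,9.3,9.3])

```text
time_s: 6.12
tool_pos: [0.5487, -0.0309, 0.0201]
orientation: [[0.939, -0.343, 0.002], [-0.343, -0.939, -0.001], [0.002, 0.001, -1.0]]
contact_force: [-0.4, -0.7, 0.2]
grip_width: 0.0654
```

```bash
python3 - <<'E'
from h import *
st()
cv2.imwrite('pics/s3.png',cams.get_image('side'));cv2.imwrite('pics/t3.png',cams.get_image('top'))
crop('pics/s3.png','pics/s3c.png',250,200,340,260,8)
crop('pics/s0.png' if 0 else 'pics/side0.png','pics/s0c.png',250,200,340,260,8)
E
```

```text
restframe [ 0.1119 -0.0003  0.0201] F [-0.2 -0.8  0.2] 0.06543113810420999 6.125
```

View pics/s3c.png

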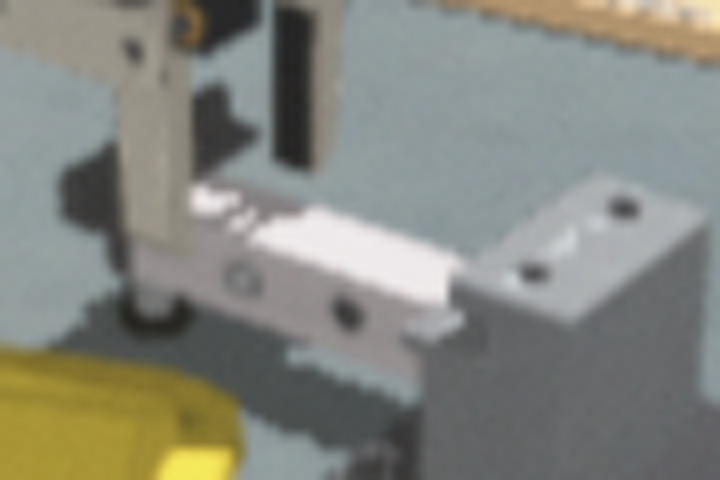

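View pics/s0c.png

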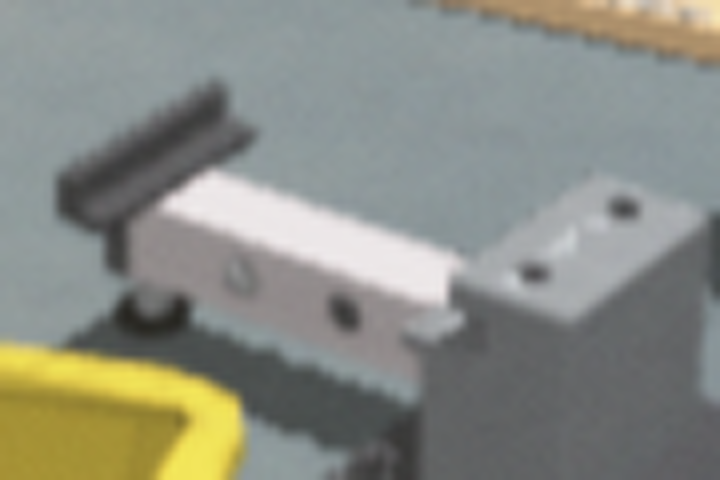

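```bash
python3 - <<'E'
from h import *
from fit import full
R=Rz(YAW)
def onplane(n,px,y):
    o,d=ray(n,*px); o=R.T@(o-np.r_[REST,0]); d=R.T@d; return o+d*(y-o[1])/d[1]
for nm,c,y in(('hole55',(345,312),.015),('button',(240,275),.019),('tubeend top',(160,205),.015),('tube end bot',(128,278),.015),('head front top',(452,290),.042)):
    print(nm,(onplane('side',full(c,(250,200),8),y)*1e3).round(1))
c=full((312,205),(205,185),5);p=onz('top',*c,.04);print('btnR',R.T@(p-np.r_[REST,0]))
c=full((318,197),(205,185),5);p=onz('top',*c,.04);print('btnR',R.T@(p-np.r_[REST,0]))
# tool check: finger tips now in side image
s=r.sense();
for l in(-.0075,.0075):
    q=s['tool_pos']+np.array(s['orientation'])@np.array([l,-s['grip_width']/2,0]);print(((proj('side',q)-[250,200]+.5)*8-.5).round())
    q=s['tool_pos']+np.array(s['orientation'])@np.array([l,s['grip_width']/2,0]);print('far',((proj('side',q)-[250,200]+.5)*8-.5).round())
E
```

```text
hole55 [54.8 15.  40.5]
button [93.3 19.  42.9]
tubeend top [128.7  15.   55.3]
tube end bot [142.3  15.   23.4]
head front top [-2.8 42.  80.4]
btnR [ 0.09497404 -0.01670164  0.04      ]
btnR [ 0.09938341 -0.01793563  0.04      ]
[181. 348.]
far [312. 259.]
[144. 334.]
far [276. 246.]
```

```bash
python3 - <<'E'
from h import *
crop('pics/s1.png','pics/s1d.png',240,120,320,220,6)
crop('pics/side0.png','pics/s0d.png',370,40,440,140,6)
# poses: s0
P0=np.array([ 0.31170458,-0.65398178,0.18346821]);R0=down(25.5)
P1=np.array([.5310,-.0264,.0782]);R1=down(-20)
for P,Rm,off,w in((P0,R0,(370,40),.093),(P1,R1,(240,120),.093)):
  for sg in(-1,1):
    for h in(0,-.027):
      q=P+Rm@np.array([0,sg*w/2,h]);print(sg,h,((proj('side',q)-off+.5)*6-.5).round())
E
```

```text
-1 0 [184. 504.]
-1 -0.027 [189. 457.]
1 0 [125. 458.]
1 -0.027 [130. 413.]
-1 0 [203. 636.]
-1 -0.027 [203. 579.]
1 0 [331. 555.]
1 -0.027 [332. 500.]
```

View pics/s1d.png

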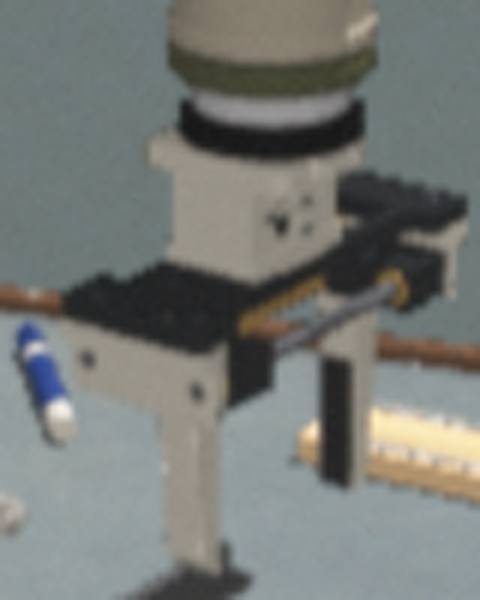

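View pics/s0d.png

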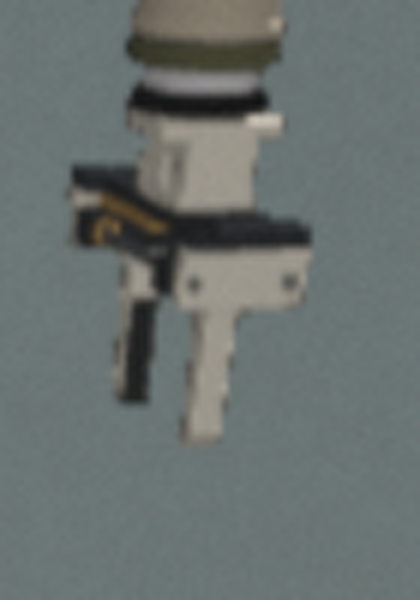

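>>> drive_tool(translation=[[-0.8,0,0],[-1.7,0,0],[-1.7,0,1.0],[-1.7,0,1.8],[-1.7,0,1.8],[-1.7,0,1.8],[-1.7,0,1.8]], rot=[[0,0,0],[0,0,0],[0,0,0],[0,0,0],[0,0,0],[0,0,0],[0,0,0]], claw=[9.3,9.3,9.3,9.3,9.3,9.3,9.3])

```text
time_s: 7.1
tool_pos: [0.5328, -0.0248, 0.0019]
orientation: [[0.94, -0.342, 0.001], [-0.342, -0.94, -0.001], [0.002, 0.0, -1.0]]
contact_force: [-0.2, 0.2, 0.4]
grip_width: 0.0931
```

```bash
python3 - <<'E'
from h import *
st()
cv2.imwrite('pics/s4.png',cams.get_image('side'))
crop('pics/s4.png','pics/s4c.png',250,180,340,260,8)
s=r.sense()
for sg in(-1,1):
  for h in(0,-.03):
    q=s['tool_pos']+np.array(s['orientation'])@np.array([0,sg*s['grip_width']/2,h]);print(sg,h,((proj('side',q)-[250,180]+.5)*8-.5).round())
E
```

```text
restframe [ 0.0948 -0.0001  0.0019] F [-0.2  0.2  0.4] 0.09308485447114605 7.1
-1 0 [185. 578.]
-1 -0.03 [185. 498.]
1 0 [352. 462.]
1 -0.03 [353. 385.]
```

View pics/s4c.png

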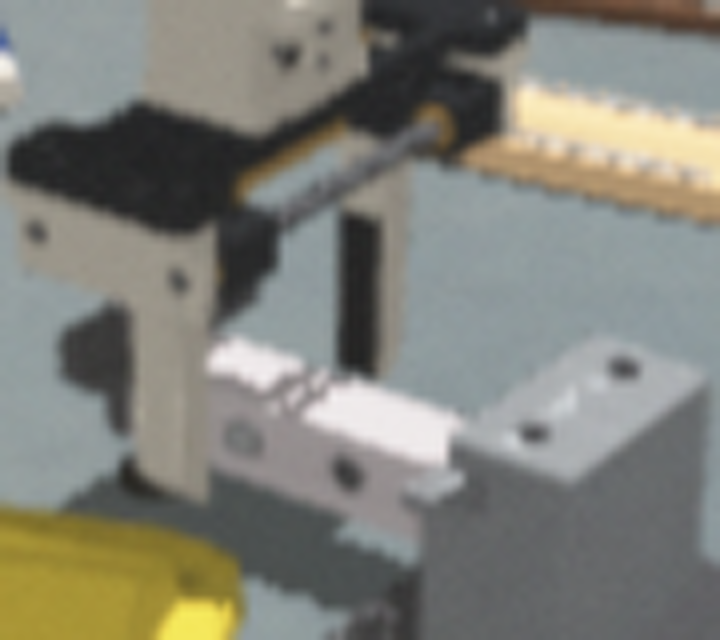

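>>> drive_tool(translation=[[0,0,0.6],[0,0,1.1],[0,0,1.1],[0,0,1.1],[0,0,1.1],[0,0,1.1],[0,0,1.1],[0,0,1.1],[0,0,1.1],[0,0,1.1],[0,0,1.1],[0,0,1.1]], rot=[[0,0,0],[0,0,0],[0,0,0],[0,0,0],[0,0,0],[0,0,0],[0,0,0],[0,0,0],[0,0,0],[0,0,0],[0,0,0],[0,0,0]], claw=[9.3,9.3,9.3,2.5,2.5,2.5,2.5,2.5,2.5,2.5,2.5,2.5], newtons=35)

```text
time_s: 8.65
tool_pos: [0.5329, -0.0242, -0.0092]
orientation: [[0.94, -0.342, 0.001], [-0.342, -0.94, -0.0], [0.001, -0.0, -1.0]]
contact_force: [0.8, 4.5, -0.0]
grip_width: 0.0296
```

```bash
python3 - <<'E'
from h import *
st()
cv2.imwrite('pics/s5.png',cams.get_image('side'))
crop('pics/s5.png','pics/s5c.png',250,180,340,260,8)
E
```

```text
restframe [ 0.0947  0.0005 -0.0092] F [-0.8  4.5 -0. ] 0.029608243141600328 8.65
```

View pics/s5c.png

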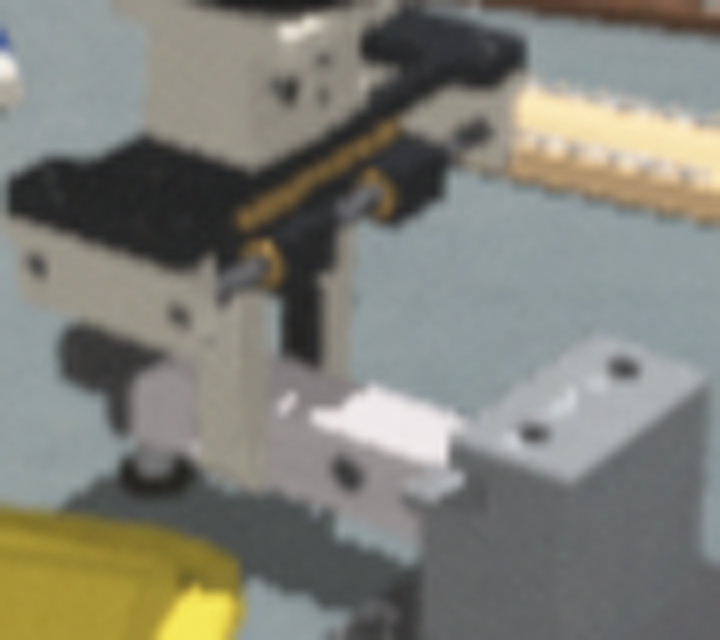

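>>> drive_tool(translation=[[0.2,-0.03,0],[0.5,-0.03,0],[0.8,-0.03,0],[1.1,-0.03,0],[1.1,-0.03,0]], rot=[[0,0,0],[0,0,0],[0,0,0],[0,0,0],[0,0,0]], claw=[2.5,2.5,2.5,2.5,2.5])

```text
time_s: 9.32
tool_pos: [0.5425, -0.0277, -0.0092]
orientation: [[0.94, -0.342, 0.0], [-0.342, -0.94, -0.0], [0.0, 0.0, -1.0]]
contact_force: [-0.9, 5.1, 1.8]
grip_width: 0.0299
```

```bash
python3 - <<'E'
from h import *
st()
E
```

```text
restframe [ 0.105   0.0005 -0.0092] F [-2.6  4.5  1.8] 0.02985982922217109 9.325
```

>>> drive_tool(translation=[[0.4,0,0],[0.8,0,0],[1.2,0,0],[1.6,0,0],[2.0,0,0],[2.4,0,0],[2.6,0,0],[2.75,0,0],[2.9,0,0],[2.95,0,0],[3.0,0,0]], rot=[[0,0,0],[0,0,0],[0,0,0],[0,0,0],[0,0,0],[0,0,0],[0,0,0],[0,0,0],[0,0,0],[0,0,0],[0,0,0]], claw=[2.5,2.5,2.5,2.5,2.5,2.5,2.5,2.5,2.5,2.5,2.5])

```text
time_s: 10.7
tool_pos: [0.5712, -0.0381, -0.0092]
orientation: [[0.94, -0.342, 0.001], [-0.342, -0.94, -0.001], [0.001, 0.0, -1.0]]
contact_force: [-0.1, 5.0, 0.9]
grip_width: 0.0296
```

```bash
python3 - <<'E'
from h import *
st()
cv2.imwrite('pics/s6.png',cams.get_image('side'))
crop('pics/s6.png','pics/s6c.png',230,180,330,260,8)
E
```

```text
restframe [ 0.1355  0.0005 -0.0092] F [-1.8  4.6  0.9] 0.02963212148426938 10.7
```

View pics/s6c.png

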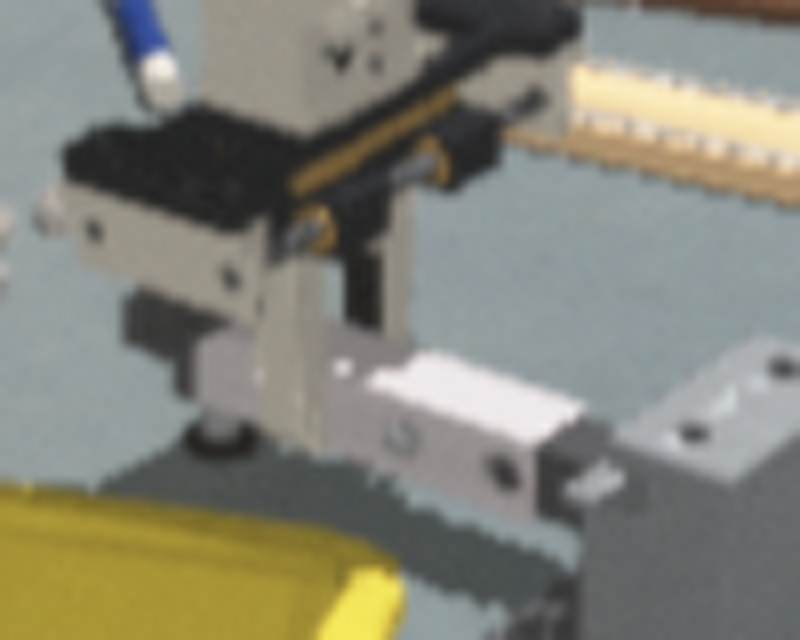

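>>> drive_tool(translation=[[0.2,0,0],[0.3,0,0],[0.3,0,0]], rot=[[0,0,0],[0,0,0],[0,0,0]], claw=[2.5,2.5,2.5])

```text
time_s: 11.12
tool_pos: [0.5721, -0.0385, -0.0092]
orientation: [[0.94, -0.341, -0.002], [-0.341, -0.94, 0.0], [-0.002, 0.001, -1.0]]
contact_force: [-4.9, 8.1, 4.6]
grip_width: 0.0294
```

```bash
python3 - <<'E'
from h import *
st()
E
```

```text
restframe [ 0.1365  0.0005 -0.0092] F [-7.3  6.   4.6] 0.029369459358549753 11.125
```

>>> drive_tool(translation=[[-0.3,0,0],[-0.3,0,0],[-0.3,0,0],[-0.3,0,0],[-0.3,0,0],[-0.3,0,-4],[-0.3,0,-10],[-0.3,0,-14],[-0.3,0,-14]], rot=[[0,0,0],[0,0,0],[0,0,0],[0,0,0],[0,0,0],[0,0,0],[0,0,0],[0,0,0],[0,0,0]], claw=[2.5,9.3,9.3,9.3,9.3,9.3,9.3,9.3,9.3])

```text
time_s: 12.25
tool_pos: [0.5729, -0.0386, 0.134]
orientation: [[0.94, -0.342, 0.007], [-0.342, -0.94, -0.001], [0.007, -0.002, -1.0]]
contact_force: [0.2, -0.4, -0.6]
grip_width: 0.0927
```

```bash
python3 - <<'E'
from h import *
st()
cv2.imwrite('pics/s7.png',cams.get_image('side'))
crop('pics/s7.png','pics/s7c.png',230,180,330,260,8)
delta([.4995,-.3338,.08],down(-11.4))
E
```

```text
restframe [0.1372 0.0007 0.134 ] F [ 0.3 -0.3 -0.6] 0.09268019880998223 12.25
t 12.3 cm [ 3.3  30.23  5.21] rot [-0.0002 -0.0039 -0.1502]
```

View pics/s7c.png

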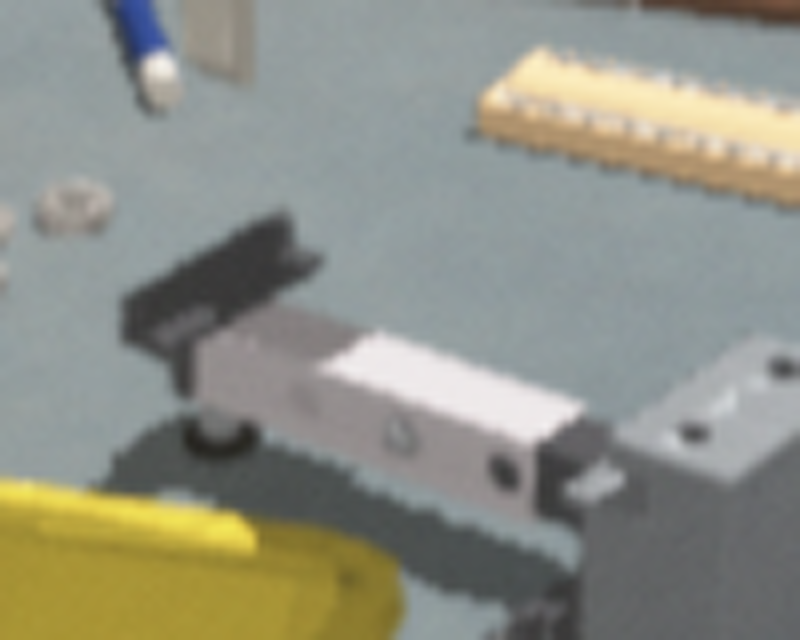

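>>> drive_tool(translation=[[3.4,30.1,0],[3.4,30.1,3],[3.4,30.1,6],[3.4,30.1,6],[3.4,30.1,6],[3.4,30.1,6],[3.4,30.1,6],[3.4,30.1,6],[3.4,30.1,6]], rot=[[0,0,-0.05],[0,0,-0.15],[0,0,-0.15],[0,0,-0.15],[0,0,-0.15],[0,0,-0.15],[0,0,-0.15],[0,0,-0.15],[0,0,-0.15]], claw=[9.3,9.3,9.3,9.3,9.3,9.3,9.3,9.3,9.3])

```text
time_s: 13.42
tool_pos: [0.5009, -0.3315, 0.0712]
orientation: [[0.981, -0.196, 0.001], [-0.196, -0.981, -0.001], [0.001, 0.0, -1.0]]
contact_force: [0.4, 0.1, 0.3]
grip_width: 0.0929
```

```bash
python3 - <<'E'
from h import *
cv2.imwrite('pics/s8.png',cams.get_image('side'))
cv2.imwrite('pics/t8.png',cams.get_image('top'))
crop('pics/s8.png','pics/s8c.png',270,110,380,220,7)
print(r.sense()['tool_pos'])
delta([.4995,-.3338,.02],down(-11.4))
s=r.sense()
for sg in(-1,1):
  for h in(0,-.03):
    q=s['tool_pos']+np.array(s['orientation'])@np.array([0,sg*s['grip_width']/2,h]);print(sg,h,((proj('side',q)-[270,110]+.5)*7-.5).round())
E
```

```text
[ 0.50069939 -0.33195865  0.07133749]
t 13.525 cm [-0.09  0.2   5.13] rot [ 0.0007 -0.0016  0.0015]
-1 0 [316. 517.]
-1 -0.03 [318. 453.]
1 0 [400. 444.]
1 -0.03 [403. 383.]
```

View pics/s8c.png

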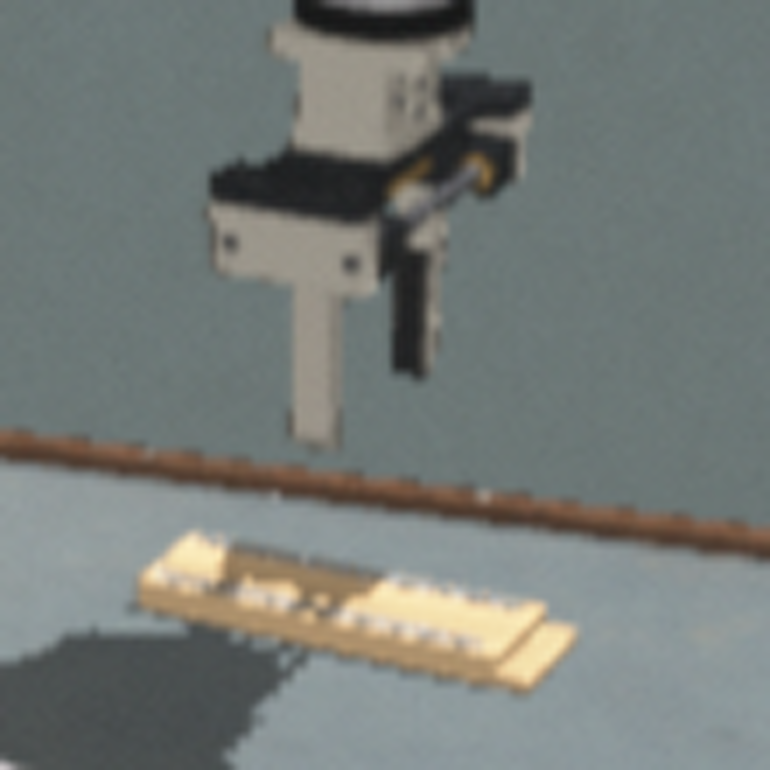

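View pics/t8.png

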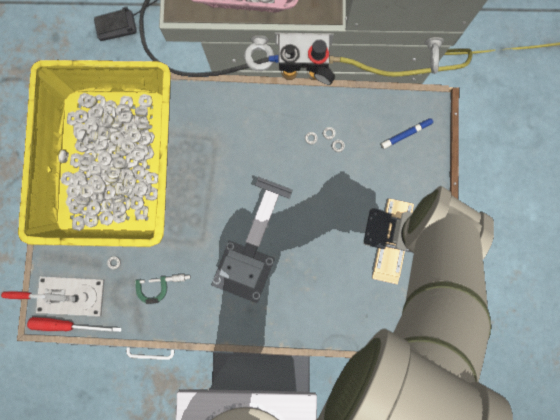

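>>> drive_tool(translation=[[-0.1,0.2,5],[-0.1,0.2,8.5],[-0.1,0.2,9.2],[-0.1,0.2,9.2],[-0.1,0.2,9.2]], rot=[[0,0,0],[0,0,0],[0,0,0],[0,0,0],[0,0,0]], claw=[9.3,9.3,9.3,9.3,9.3])

```text
time_s: 14.15
tool_pos: [0.4996, -0.3352, -0.0195]
orientation: [[0.98, -0.198, 0.003], [-0.198, -0.98, -0.002], [0.003, 0.001, -1.0]]
contact_force: [0.2, -0.6, 1.1]
grip_width: 0.0926
```

```bash
python3 - <<'E'
from h import *
cv2.imwrite('pics/s9.png',cams.get_image('side'))
crop('pics/s9.png','pics/s9c.png',280,150,370,230,8)
print(r.sense()['tool_pos'],r.sense()['contact_force'])
delta([.4995,-.3338,-.02],down(-11.4))
s=r.sense()
for sg in(-1,1):
  for h in(0,-.03):
    q=s['tool_pos']+np.array(s['orientation'])@np.array([0,sg*s['grip_width']/2,h]);print(sg,h,((proj('side',q)-[280,150]+.5)*8-.5).round())
E
```

```text
[ 0.49965538 -0.33516306 -0.01948351] [-0.47241337 -0.13028886 -0.20932584]
t 14.2 cm [-0.04 -0.13  0.05] rot [ 0.0014 -0.0032 -0.0002]
-1 0 [277. 482.]
-1 -0.03 [280. 413.]
1 0 [371. 392.]
1 -0.03 [374. 325.]
```

View pics/s9c.png

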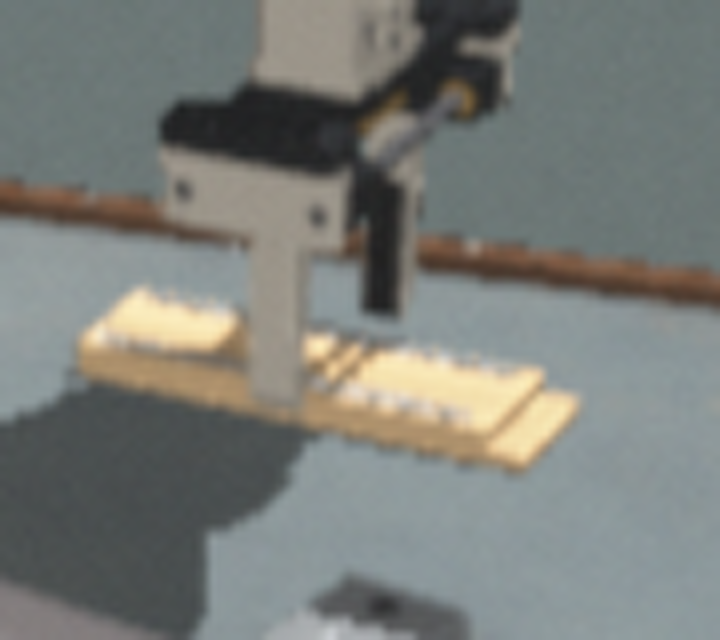

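>>> drive_tool(translation=[[0,0,0.5],[0,-0.05,0.9],[0,-0.05,0.9],[0,-0.05,0.9]], rot=[[0,0,0],[0,0,0],[0,0,0],[0,0,0]], claw=[9.3,9.3,9.3,9.3])

```text
time_s: 14.7
tool_pos: [0.4988, -0.3343, -0.03]
orientation: [[0.98, -0.198, 0.001], [-0.198, -0.98, -0.001], [0.001, 0.001, -1.0]]
contact_force: [-0.1, 0.7, 0.7]
grip_width: 0.0928
```

```bash
python3 - <<'E'
from h import *
cv2.imwrite('pics/s10.png',cams.get_image('side'))
crop('pics/s10.png','pics/s10c.png',280,150,370,230,8)
print(r.sense()['tool_pos'],r.sense()['contact_force'])
delta([.4995,-.3338,-.02],down(-11.4))
E
```

```text
[ 0.49884954 -0.33424126 -0.02999805] [ 0.02630902 -0.937872   -0.3382123 ]
t 14.75 cm [ 0.06 -0.06 -1.  ] rot [ 0.0007 -0.001  -0.0002]
```

View pics/s10c.png

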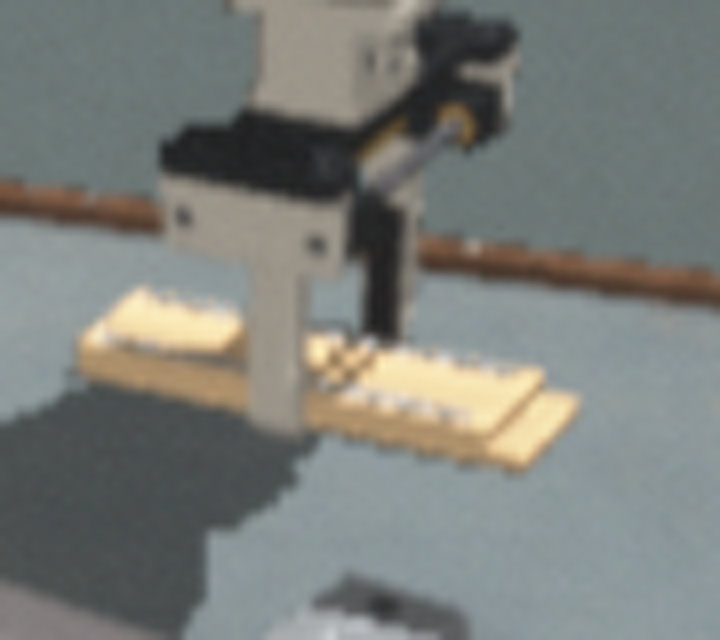

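>>> drive_tool(translation=[[0,0,0],[0,0,0],[0,0,0],[0,0,0],[0,0,0],[0,0,0],[0,0,0]], rot=[[0,0,0],[0,0,0],[0,0,0],[0,0,0],[0,0,0],[0,0,0],[0,0,0]], claw=[5,5,5,5,5,5,5], newtons=40)

```text
time_s: 15.62
tool_pos: [0.4989, -0.3342, -0.0299]
orientation: [[0.98, -0.198, 0.001], [-0.198, -0.98, -0.001], [0.001, 0.001, -1.0]]
contact_force: [-0.0, 1.6, 0.3]
grip_width: 0.0594
```

```bash
python3 - <<'E'
from h import *
s=r.sense();print(s['tool_pos'],s['contact_force'],s['grip_width'],s['time_s'])
R=Rz(-11.4);print('tool in board', R.T@(s['tool_pos']-[.4995,-.3338,0]))
E
```

```text
[ 0.49891162 -0.33423864 -0.02991372] [-0.00291342  1.63998138  0.26487699] 0.059398400887474626 15.625
tool in board [-0.00049007 -0.00054628 -0.02991372]
```

```bash
cat >> h.py <<'E'
G=np.array([.0005,-.0005,-.030])
def tgt(tx,ty,tz,th,G=G):
    a=np.radians(th);R1=down(YAW)@np.array([[np.cos(a),0,np.sin(a)],[0,1,0],[-np.sin(a),0,np.cos(a)]])
    Rb=R1@np.diag([1,-1,-1.]); B=rest((tx,ty,tz))+Rb@np.array([.0955,0,0])
    return B-R1@G,R1
def corners(G=G):
    s=r.sense();R1=np.array(s['orientation']);B=s['tool_pos']+R1@G;Rb=R1@np.diag([1,-1,-1.])
    L={'tongue':(-.0955,0,0),'tL':(-.0955,.03,0),'tR':(-.0955,-.03,0),'fL':(.0955,.03,.015),'fR':(.0955,-.03,.015),'fLlow':(.0955,.03,0),'stepL':(-.0795,.03,.015)}
    for k,v in L.items():
        w=B+Rb@np.array(v);print(k,'rest',(1e3*Rz(YAW).T@(w-np.r_[REST,0])).round(1),'side',proj('side',w).round(1),'top',proj('top',w).round(1))
E
python3 - <<'E'
from h import *
delta(*tgt(.025,0,.130,8))
E
```

```text
t 15.625 cm [ 2.000e-02 -3.053e+01 -1.436e+01] rot [-0.0099  0.1382  0.1497]
```

>>> drive_tool(translation=[[0,0,-3],[0,0,-8],[0,0,-14.4],[0,-5,-14.4],[0,-10,-14.4],[0,-15,-14.4],[0,-20,-14.4],[0,-25,-14.4],[0,-30.5,-14.4],[0,-30.5,-14.4],[0,-30.5,-14.4],[0,-30.5,-14.4]], rot=[[0,0,0],[0,0,0],[0,0,0],[0,0,0],[0,0,0.03],[-0.002,0.03,0.06],[-0.004,0.06,0.09],[-0.007,0.1,0.12],[-0.01,0.138,0.15],[-0.01,0.138,0.15],[-0.01,0.138,0.15],[-0.01,0.138,0.15]], claw=[5,5,5,5,5,5,5,5,5,5,5,5])

```text
time_s: 17.12
tool_pos: [0.5589, -0.0371, 0.1139]
orientation: [[0.93, -0.345, 0.13], [-0.341, -0.939, -0.049], [0.139, 0.001, -0.99]]
contact_force: [0.4, 0.4, -1.9]
grip_width: 0.0596
```

```bash
python3 - <<'E'
from h import *
cv2.imwrite('pics/s11.png',cams.get_image('side'))
cv2.imwrite('pics/t11.png',cams.get_image('top'))
crop('pics/s11.png','pics/s11c.png',230,150,360,260,6)
crop('pics/t11.png','pics/t11c.png',195,175,315,295,5)
st();delta(*tgt(.025,0,.130,8));corners()
E
```

```text
restframe [ 0.1236 -0.0027  0.1139] F [-0.8 -0.3 -1. ] 0.05950324385901986 17.225
t 17.225 cm [-0.04 -0.22  0.03] rot [ 0.0009  0.0002 -0.0033]
tongue rest [ 25.4  -1.8 130.4] side [306.9 207.6] top [247.  250.5]
tL rest [ 25.5  28.2 130.4] side [300. 212.] top [233.8 245.4]
tR rest [ 25.3 -31.8 130.4] side [313.6 203.3] top [260.3 255.7]
fL rest [212.5  27.5 171.8] side [240.4 177.9] top [265.5 160.2]
fR rest [212.3 -32.5 171.8] side [255.1 170.9] top [292.5 170.6]
fLlow rest [214.6  27.5 156.9] side [240.  183.1] top [266.2 160.7]
stepL rest [ 39.2  28.1 147.4] side [295.5 204.1] top [235.5 238.8]
```

View pics/s11c.png

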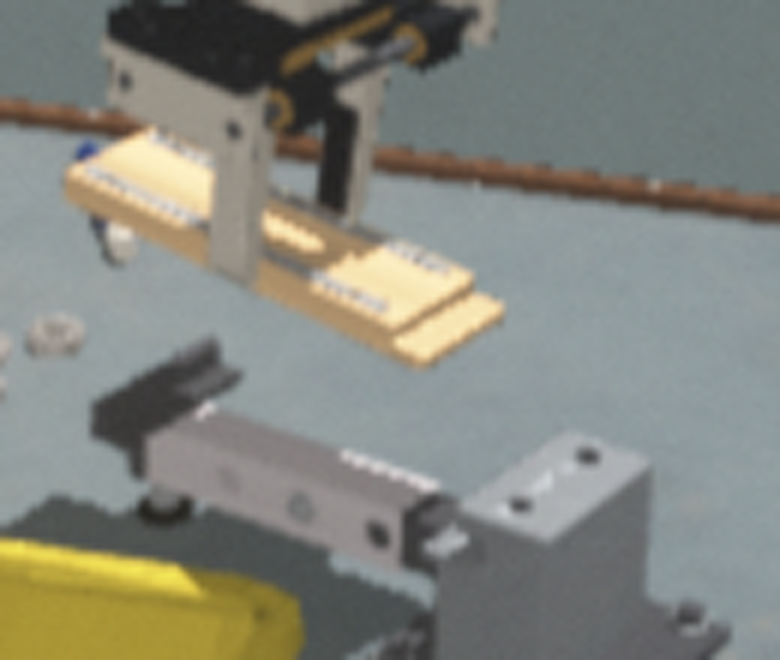

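View pics/t11c.png

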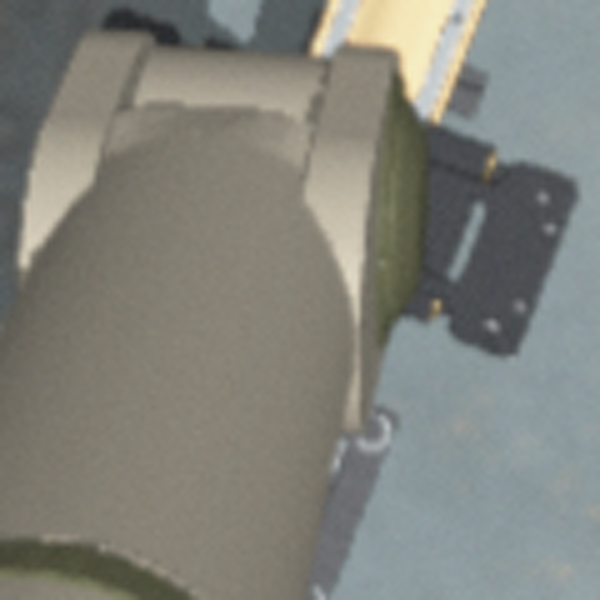

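```bash
python3 - <<'E'
from h import *
delta(*tgt(.022,0,.068,8))
E
```

```text
t 17.225 cm [-1.2  -0.22  6.13] rot [ 0.0009  0.0002 -0.0033]
```

>>> drive_tool(translation=[[-0.3,-0.1,2],[-0.7,-0.15,4],[-1.2,-0.15,6.1],[-1.2,-0.15,6.1],[-1.2,-0.15,6.1]], rot=[[0,0,-0.002],[0,0,-0.002],[0,0,-0.002],[0,0,-0.002],[0,0,-0.002]], claw=[5,5,5,5,5])

```text
time_s: 17.85
tool_pos: [0.5568, -0.0335, 0.0523]
orientation: [[0.931, -0.342, 0.131], [-0.338, -0.94, -0.048], [0.14, 0.0, -0.99]]
contact_force: [0.1, 0.9, -1.1]
grip_width: 0.0596
```

```bash
python3 - <<'E'
from h import *
cv2.imwrite('pics/s12.png',cams.get_image('side'))
crop('pics/s12.png','pics/s12c.png',230,160,350,260,6)
st();corners()
E
```

```text
restframe [0.1204 0.0002 0.0525] F [ 0.4  0.3 -1.8] 0.05958992269727682 17.9
tongue rest [22.2  0.7 68.9] side [306.8 230.3] top [247.4 252.3]
tL rest [22.2 30.7 68.9] side [300. 235.] top [234.9 247.4]
tR rest [ 22.2 -29.3  68.9] side [313.3 225.7] top [260.  257.2]
fL rest [209.2  30.8 110.5] side [241.3 200.2] top [264.6 166.7]
fR rest [209.2 -29.2 110.5] side [255.7 192.6] top [290.3 176.4]
fLlow rest [211.3  30.8  95.7] side [240.9 205.1] top [265.2 167.1]
stepL rest [35.9 30.7 86. ] side [295.6 227.3] top [236.4 241.3]
```

View pics/s12c.png

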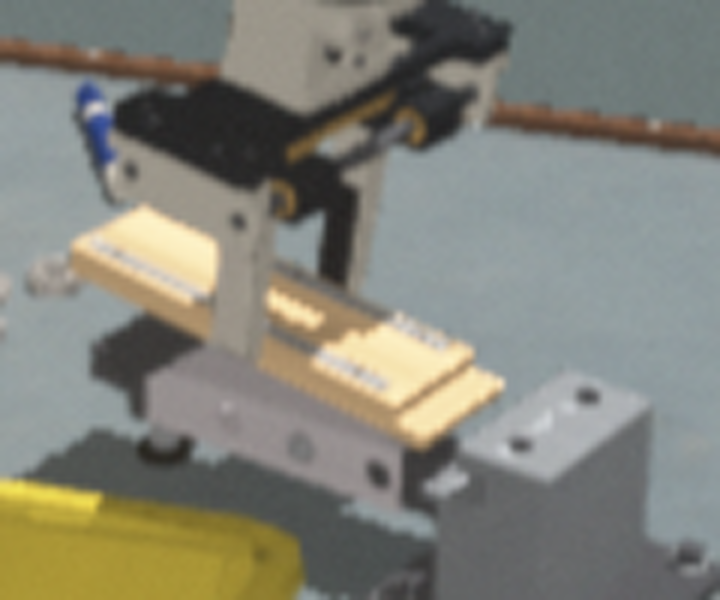

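```bash
python3 - <<'E'
from h import *
for p in((15,42,61),(0,42,61),(0,42,73),(0,42,85),(0,-42,85),(182,42,73),(190,42,73),(190,-42,73),(135,15,40),(95,15,40)):
    print(p,((proj('side',rest(np.array(p)/1e3))-[230,160]+.5)*6-.5).round())
crop('pics/s12.png','pics/s12d.png',290,220,350,260,12)
E
```

```text
(15, 42, 61) [421. 486.]
(0, 42, 61) [452. 497.]
(0, 42, 73) [453. 471.]
(0, 42, 85) [453. 445.]
(0, -42, 85) [564. 367.]
(182, 42, 73) [104. 347.]
(190, 42, 73) [ 90. 342.]
(190, -42, 73) [209. 274.]
(135, 15, 40) [229. 420.]
(95, 15, 40) [302. 447.]
```

View pics/s12d.png

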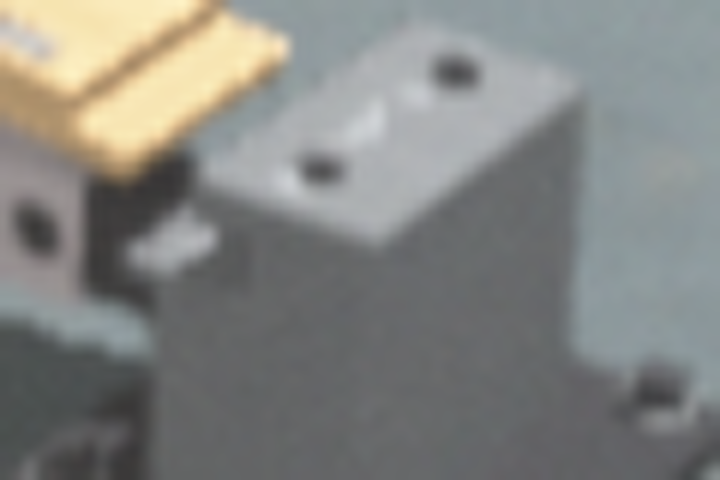

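```bash
python3 - <<'E'
from h import *
delta(*tgt(.007,0,.066,8));delta(*tgt(.007,0,.062,8))
E
```

```text
t 17.9 cm [-1.55  0.07  0.09] rot [ 0.     -0.0009  0.0005]
t 17.9 cm [-1.6   0.07  0.48] rot [ 0.     -0.0009  0.0005]
```

>>> drive_tool(translation=[[-0.8,0.05,0],[-1.5,0.05,0.1],[-1.6,0.05,0.3],[-1.6,0.05,0.5],[-1.6,0.05,0.5]], rot=[[0,0,0],[0,0,0],[0,0,0],[0,0,0],[0,0,0]], claw=[5,5,5,5,5])

```text
time_s: 18.52
tool_pos: [0.5422, -0.0279, 0.0444]
orientation: [[0.931, -0.34, 0.131], [-0.337, -0.94, -0.048], [0.139, 0.001, -0.99]]
contact_force: [0.3, 0.2, -1.6]
grip_width: 0.0594
```

```bash
python3 - <<'E'
from h import *
cv2.imwrite('pics/s13.png',cams.get_image('side'))
crop('pics/s13.png','pics/s13d.png',290,215,350,260,12)
st();corners()
E
```

```text
restframe [0.1047 0.0002 0.0445] F [ 0.5  0.  -1.7] 0.059366061910810154 18.575
tongue rest [ 6.5  0.5 61. ] side [312.  234.9] top [245.1 259. ]
tL rest [ 6.4 30.5 61. ] side [305.3 239.7] top [232.7 254.2]
tR rest [  6.5 -29.5  61. ] side [318.4 230.2] top [257.7 263.8]
fL rest [193.5  30.8 102.4] side [246.  204.6] top [262.1 173.9]
fR rest [193.6 -29.2 102.4] side [260.3 196.8] top [287.6 183.6]
fLlow rest [195.6  30.8  87.5] side [245.6 209.5] top [262.8 174.2]
stepL rest [20.2 30.5 78. ] side [300.8 232. ] top [234.2 248.2]
```

View pics/s13d.png

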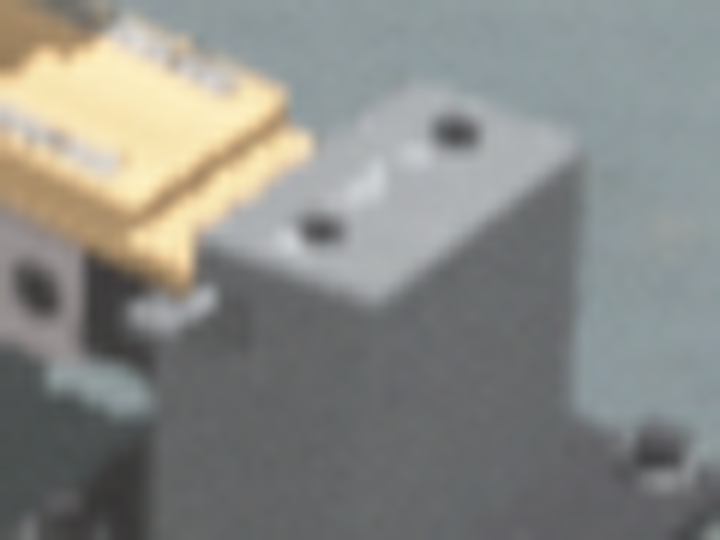

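>>> drive_tool(translation=[[-0.01,0,0.1],[-0.03,0,0.2],[-0.03,0,0.2]], rot=[[0,0,0],[0,0,0],[0,0,0]], claw=[5,5,5])

```text
time_s: 18.95
tool_pos: [0.5424, -0.0281, 0.0427]
orientation: [[0.931, -0.341, 0.131], [-0.337, -0.94, -0.048], [0.14, 0.0, -0.99]]
contact_force: [1.4, -0.3, 1.1]
grip_width: 0.0595
```

```bash
python3 - <<'E'
from h import *
st();print(r.sense()['torque'])
E
```

```text
restframe [0.105  0.0002 0.0427] F [1.4 0.2 1.1] 0.05946581733392205 18.95
[-0.05233823  0.00018604  0.03562329]
```

>>> drive_tool(translation=[[-0.4,0,-0.06],[-0.8,0,-0.11],[-1.2,0,-0.17],[-1.6,0,-0.22],[-1.6,0,-0.22]], rot=[[0,0,0],[0,0,0],[0,0,0],[0,0,0],[0,0,0]], claw=[5,5,5,5,5])

```text
time_s: 19.58
tool_pos: [0.5259, -0.0221, 0.0424]
orientation: [[0.931, -0.34, 0.129], [-0.337, -0.94, -0.048], [0.138, 0.001, -0.99]]
contact_force: [-1.2, 1.1, 0.3]
grip_width: 0.0593
```

```bash
python3 - <<'E'
from h import *
cv2.imwrite('pics/s14.png',cams.get_image('side'))
crop('pics/s14.png','pics/s14d.png',225,170,345,260,6)
st();print(r.sense()['torque']);corners()
E
```

```text
restframe [0.0875 0.0001 0.0424] F [-2.1 -0.  -0.3] 0.059469791401454676 19.625
[ 0.35412216  0.50761168 -0.00356224]
tongue rest [-10.7   0.4  59. ] side [317.8 237.6] top [242.4 266.3]
tL rest [-10.8  30.4  59. ] side [311.2 242.5] top [229.9 261.4]
tR rest [-10.6 -29.6  59. ] side [324.2 232.8] top [254.9 271.1]
fL rest [176.4  30.8 100.1] side [251.1 207.1] top [259.4 181.3]
fR rest [176.5 -29.2 100.2] side [265.3 199.1] top [284.9 190.9]
fLlow rest [178.4  30.8  85.3] side [250.7 212. ] top [260.  181.5]
stepL rest [ 3.  30.5 76. ] side [306.6 234.8] top [231.5 255.5]
```

View pics/s14d.png

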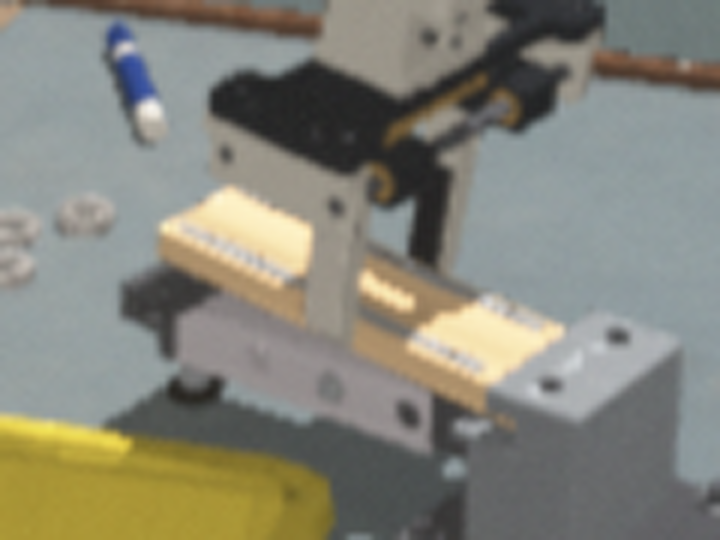

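>>> drive_tool(translation=[[-0.1,0,0],[-0.2,0,-0.01],[-0.2,0,-0.01]], rot=[[0,0,0],[0,0,0],[0,0,0]], claw=[5,5,5])

```text
time_s: 20.0
tool_pos: [0.5253, -0.0218, 0.0424]
orientation: [[0.931, -0.341, 0.131], [-0.337, -0.94, -0.048], [0.14, 0.0, -0.99]]
contact_force: [0.5, 0.1, 2.3]
grip_width: 0.0597
```

```bash
python3 - <<'E'
from h import *
st();print(r.sense()['torque']);corners()
E
```

```text
restframe [0.0867 0.0002 0.0424] F [0.5 0.3 2.3] 0.05970733300593437 20.0
[ 0.05514569 -0.03072491  0.03787224]
tongue rest [-11.5   0.5  58.9] side [318.1 237.7] top [242.3 266.6]
tL rest [-11.6  30.5  58.9] side [311.4 242.7] top [229.8 261.7]
tR rest [-11.5 -29.5  58.9] side [324.4 233. ] top [254.8 271.4]
fL rest [175.5  30.8 100.4] side [251.4 207.1] top [259.2 181.6]
fR rest [175.6 -29.2 100.4] side [265.6 199.1] top [284.7 191.3]
fLlow rest [177.6  30.8  85.5] side [250.9 212. ] top [259.9 181.8]
stepL rest [ 2.2 30.5 75.9] side [306.9 234.9] top [231.3 255.8]
```

>>> drive_tool(translation=[[-0.1,0,-0.01],[-0.25,0,-0.03],[-0.25,0,-0.03],[-0.25,0,-0.03]], rot=[[0,0,0],[0,0,0],[0,0,0],[0,0,0]], claw=[5,5,5,5])

```text
time_s: 20.5
tool_pos: [0.5232, -0.0211, 0.0425]
orientation: [[0.931, -0.341, 0.132], [-0.337, -0.94, -0.048], [0.14, 0.0, -0.99]]
contact_force: [4.0, -1.6, 1.7]
grip_width: 0.0598
```

```bash
python3 - <<'E'
from h import *
st();print(r.sense()['torque']);corners()
E
```

```text
restframe [0.0845 0.0002 0.0425] F [ 4.3 -0.1  1.7] 0.059762282443576946 20.5
[-0.3554725  -0.63498685 -0.04209985]
tongue rest [-13.7   0.5  58.9] side [318.8 238. ] top [241.9 267.5]
tL rest [-13.8  30.5  58.9] side [312.2 243. ] top [229.4 262.7]
tR rest [-13.7 -29.5  58.9] side [325.2 233.2] top [254.4 272.4]
fL rest [173.2  30.8 100.5] side [252.1 207.3] top [258.8 182.6]
fR rest [173.3 -29.2 100.5] side [266.3 199.3] top [284.3 192.2]
fLlow rest [175.3  30.8  85.6] side [251.6 212.2] top [259.5 182.7]
stepL rest [-0.  30.6 76. ] side [307.7 235.2] top [230.9 256.8]
```

```bash
python3 - <<'E'
from h import *
for z,th in((.0595,8),(.0595,6),(.06,4),(.0605,2)): delta(*tgt(-.0115,0,z,th))
E
```

```text
t 20.5 cm [ 0.23  0.07 -0.02] rot [-0.     -0.001   0.0015]
t 20.5 cm [0.12 0.07 0.31] rot [-0.     -0.0359  0.0015]
t 20.5 cm [0.   0.07 0.58] rot [ 0.     -0.0708  0.0015]
t 20.5 cm [-0.13  0.07  0.86] rot [ 0.     -0.1057  0.0015]
```

>>> drive_tool(translation=[[0.2,0.03,-0.02],[0.35,0.05,-0.03],[0.3,0.05,0.14],[0.25,0.05,0.3],[0.2,0.05,0.44],[0.15,0.05,0.58],[0.1,0.05,0.72],[0.02,0.05,0.85],[0.02,0.05,0.85]], rot=[[0,0,0],[0,0,0],[0,-0.018,0.001],[0,-0.036,0.001],[0,-0.053,0.001],[0,-0.071,0.001],[0,-0.088,0.001],[0,-0.105,0.001],[0,-0.105,0.001]], claw=[5,5,5,5,5,5,5,5,5])

```text
time_s: 21.62
tool_pos: [0.5241, -0.022, 0.0338]
orientation: [[0.939, -0.342, 0.032], [-0.342, -0.94, -0.012], [0.035, 0.0, -0.999]]
contact_force: [0.4, -0.2, -1.2]
grip_width: 0.0593
```

```bash
python3 - <<'E'
from h import *
cv2.imwrite('pics/s15.png',cams.get_image('side'))
crop('pics/s15.png','pics/s15d.png',225,170,345,260,6)
st();print(r.sense()['torque']);corners()
for z,th in((.0605,1),(.061,0)): delta(*tgt(-.0115,0,z,th))
E
```

```text
restframe [ 0.0855 -0.0004  0.0338] F [ 0.3  0.4 -1.3] 0.0600310518028783 21.675
[ 0.11013244  0.03599682 -0.00173154]
tongue rest [-10.5   0.1  60.5] side [317.8 237. ] top [242.6 266.2]
tL rest [-10.5  30.1  60.5] side [311.2 241.9] top [230.1 261.4]
tR rest [-10.5 -29.9  60.5] side [324.2 232.2] top [255.1 271.1]
fL rest [179.9  30.1  82.1] side [250.4 212.8] top [260.6 181.2]
fR rest [179.9 -29.9  82.1] side [264.6 204.8] top [285.7 190.8]
fLlow rest [180.4  30.1  67.1] side [250.4 217.9] top [261.  182.1]
stepL rest [ 5.  30.1 76. ] side [306.1 234.5] top [231.9 254.7]
t 21.675 cm [-0.15  0.01  0.16] rot [ 0.0003 -0.0172  0.0004]
t 21.675 cm [-0.21  0.01  0.28] rot [ 0.0003 -0.0347  0.0004]
```

View pics/s15d.png

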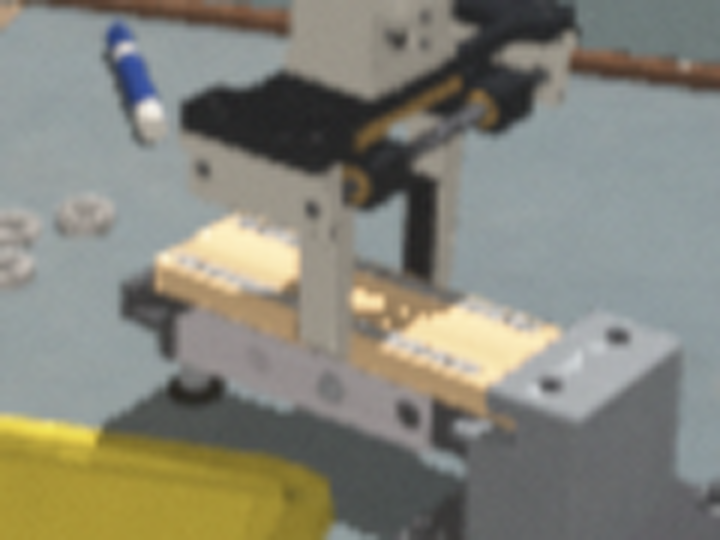

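>>> drive_tool(translation=[[-0.15,0,0],[-0.2,0,0.1],[-0.25,0,0.2],[-0.28,0,0.28],[-0.28,0,0.28]], rot=[[0,0,0],[0,-0.012,0],[0,-0.024,0],[0,-0.035,0],[0,-0.035,0]], claw=[5,5,5,5,5])

```text
time_s: 22.3
tool_pos: [0.5213, -0.0209, 0.031]
orientation: [[0.94, -0.342, -0.001], [-0.342, -0.94, 0.0], [-0.001, 0.0, -1.0]]
contact_force: [-0.5, 0.4, 1.1]
grip_width: 0.0593
```

```bash
python3 - <<'E'
from h import *
cv2.imwrite('pics/s16.png',cams.get_image('side'))
crop('pics/s16.png','pics/s16d.png',225,170,345,260,6)
st();print(r.sense()['torque']);corners()
E
```

```text
restframe [ 0.0827 -0.0004  0.031 ] F [-1.   0.9  0.4] 0.05955284404698541 22.35
[0.17114921 0.03675795 0.04349867]
tongue rest [-12.3   0.1  61.1] side [318.4 237. ] top [242.2 267. ]
tL rest [-12.3  30.1  61.1] side [311.8 241.9] top [229.7 262.1]
tR rest [-12.3 -29.9  61.1] side [324.8 232.2] top [254.8 271.9]
fL rest [178.7  30.2  76. ] side [250.8 215.1] top [260.5 182.1]
fR rest [178.7 -29.8  76. ] side [264.9 206.9] top [285.5 191.6]
fLlow rest [178.7  30.2  61. ] side [251.  220.1] top [260.8 183.2]
stepL rest [ 3.7 30.1 76. ] side [306.5 234.6] top [231.7 255.3]
```

View pics/s16d.png

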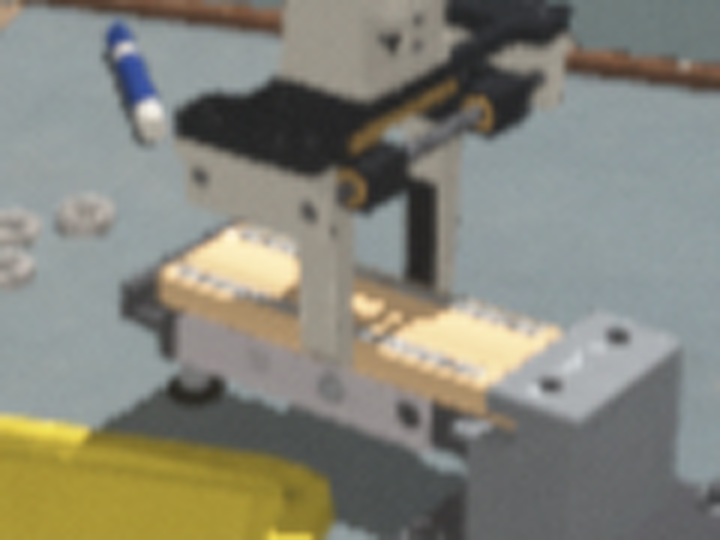

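>>> drive_tool(translation=[[0,0,0.1],[0,0,0.2],[0,0,0.2]], rot=[[0,0,0],[0,0,0],[0,0,0]], claw=[5,5,5])

```text
time_s: 22.72
tool_pos: [0.5214, -0.0209, 0.0309]
orientation: [[0.94, -0.342, 0.001], [-0.342, -0.94, 0.0], [0.001, -0.001, -1.0]]
contact_force: [-5.1, 0.6, 29.0]
grip_width: 0.0598
```

```bash
python3 - <<'E'
from h import *
st();s=r.sense();print('torque rest',Rz(YAW).T@s['torque'],np.array(s['orientation'])[2])
E
```

```text
restframe [ 0.0828 -0.0003  0.0309] F [-5.  -1.2 29. ] 0.05979336055769313 22.725
torque rest [-4.67357776e-01  1.34683017e+00  1.15846237e-03] [ 7.75560252e-04 -5.23194988e-04 -9.99999562e-01]
```

>>> drive_tool(translation=[[0,0,-0.1],[0,0,-0.17],[0,0,-0.17],[0,0,-0.17],[0,0,-0.17],[0,0,-0.17]], rot=[[0,0,0],[0,0,0],[0,0,0],[0,0,0],[0,0,0],[0,0,0]], claw=[5,5,6.5,7.5,7.5,7.5])

```text
time_s: 23.48
tool_pos: [0.5211, -0.0209, 0.0306]
orientation: [[0.94, -0.341, -0.001], [-0.341, -0.94, -0.0], [-0.001, 0.0, -1.0]]
contact_force: [-0.4, 0.4, -0.5]
grip_width: 0.075
```

```bash
python3 - <<'E'
from h import *
st()
E
```

```text
restframe [ 0.0825 -0.0004  0.0306] F [-0.5  0.3 -0.5] 0.0749627945472627 23.475
```

Released with no force. Lifting straight up, then moving clear for a look.

>>> drive_tool(translation=[[0,0,0],[0,0,-3],[0,0,-8],[0,0,-14],[0,6,-16],[0,12,-16],[0,18,-16],[0,24,-16],[0,30,-16],[0,30,-16],[0,30,-16]], rot=[[0,0,0],[0,0,0],[0,0,0],[0,0,0],[0,0,0],[0,0,0],[0,0,0],[0,0,0],[0,0,0],[0,0,0],[0,0,0]], claw=[9.3,9.3,9.3,9.3,9.3,9.3,9.3,9.3,9.3,9.3,9.3])

```text
time_s: 24.85
tool_pos: [0.4188, -0.3023, 0.1907]
orientation: [[0.94, -0.342, -0.001], [-0.342, -0.94, 0.0], [-0.001, -0.0, -1.0]]
contact_force: [0.6, 0.4, 0.4]
grip_width: 0.0929
```

```bash
python3 - <<'E'
from h import *
from fit import *
cv2.imwrite('pics/s17.png',cams.get_image('side'));cv2.imwrite('pics/t17.png',cams.get_image('top'))
crop('pics/s17.png','pics/s17d.png',230,180,340,260,7)
crop('pics/t17.png','pics/t17d.png',205,170,305,305,4)
st()
for p in((-.010,.03,.076),(.1785,.03,.076),(.1785,-.03,.076),(.1785,.03,.061),(.0037,.03,.076)):print(p,proj('side',rest(p)).round(1),proj('top',rest(p)).round(1))
E
```

```text
restframe [ 0.0829 -0.2987  0.1907] F [ 0.9 -0.5 -0.5] 0.09306066999132871 24.95
(-0.01, 0.03, 0.076) [311.2 236.3] [229.5 261.1]
(0.1785, 0.03, 0.076) [250.9 215. ] [260.6 182.2]
(0.1785, -0.03, 0.076) [265.  206.9] [285.5 191.7]
(0.1785, 0.03, 0.061) [251.1 220.1] [260.9 183.3]
(0.0037, 0.03, 0.076) [306.5 234.6] [231.8 255.3]
```

View pics/s17d.png

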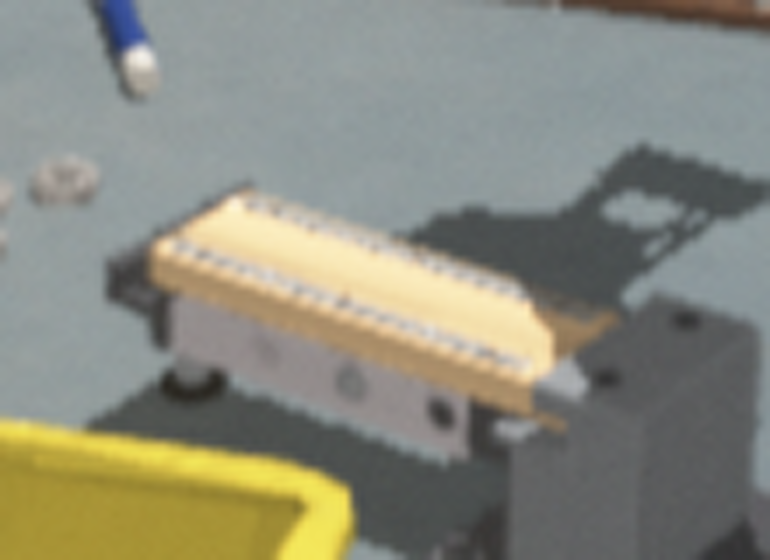

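View pics/t17d.png

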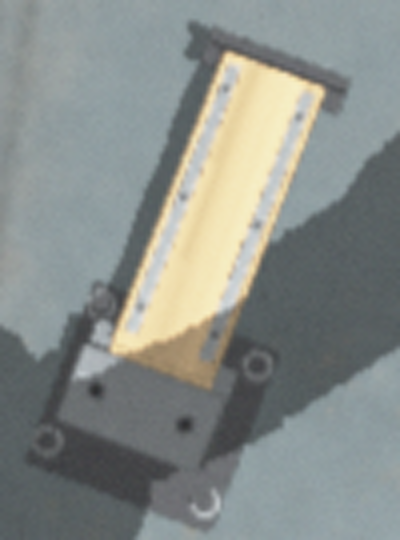

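```bash
python3 -c "
from rig import r
print(r.finish_job(), r.sense()['time_s'])"
```

```text
the job is handed in; nothing more can be done
the job is handed in; nothing more can be done
```

The rest is lengthened by one hole and the board lies seated on it. I handed the job in at about 25 s of the 58 s allowed; it reports no verdict.

- **Sleeve:** I pressed both buttons with a 35 N grip and drew the sleeve out about 40 mm until it locked. A further 3 mm pull moved the grip only 1 mm. The side picture shows the left button out in the second hole.
- **Board:** The tongue went in with the far end about 8° up. I backed it off about 2 mm from the groove's inner end and lowered the board level. I pressed once to about 29 N, and the moments suggested that both ends were carrying. I then eased off and released with no force on the tool.
- **Last check:** In both pictures the board lies in line. In the side picture its far corners are within about 1 pixel of the level, fully seated position. The far end is behind the lip, and the gripper is well clear. The bystanders were never approached.

**What went wrong or disagreed:**
- The first pull failed because the grip sat too high and slipped off, at about 42 N on the wrist. The finger tips were about 30 mm higher than the reported tool position. I corrected for this from the pictures.
- While the board was tilted, the calculated groove floor came out 1.5 to 2 mm low. I found the real contact by force instead.
- The right button was hidden from both cameras, so I infer that it is out from the locking and the travel.

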